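# Uncover a tilted specimen cradle and clip in the eared plate

## Robot

A 6-joint arm with a two-finger parallel gripper is mounted at the origin on the work surface. World frame = base frame: x ahead of the robot, y to its left, z up, the work surface at z = 0. Lengths are in m, angles in rad, forces in N, time in s.
With the tool pointing down it reaches from about 0.25 to 0.775 m from the base axis. Payload 4 kg.
Tool frame: the origin (TCP) lies between the finger pads; the fingertips stand tips_ahead ahead of it and the grasp point (between the pads) lies 5 mm behind it (tips_ahead is the distance from the TCP to the fingertips, in m); z points along the fingers, y is the direction in which the jaws open and shut (so a half turn about z gives the same grasp; the last joint's range is limited). The gripper opens to 94 mm and grips with 3 to 60 N. Pads are 16 mm wide; open, the fingers measure 119 mm over their backs; the gripper's body (75 mm by 177 mm) begins 78 mm behind the grasp point.
Start: joints at [-0.103, 0.087, 1.371, -0, 1.684, -0.103], TCP at [0.55, -0, 0.22] pointing down, gripper open.
Joint ranges: [-3.1, 3.1], [-0.76, 2.03], [0.27, 2.55], [-1.08, 4.22], [0.17, 2.65], [-2.57, 2.57]. Speed limits (rad/s): [2.79, 2.79, 3.14, 3.14, 3.14, 3.14].

## Interface

Orientations are given as a rotation vector (axis times angle).
In Python, from bench import * gives the robot as it stands.
- The arm moves only by the tool move_arm, never from a script. Its arguments are lists of equal length, an entry for each row: "offset": the shift along the tool's x, y, z in mm, a list of three; "twist": the turn about the tool's z in degrees. A call has 1 to 12 rows; each row shifts and turns the pose as measured when the row begins, along the tool's axes as they then stand; what a row does not reach is not made up. A row lasts 1/8 s, in which the tool goes at most 62.5 mm and 10.7 degrees, less where a joint would pass 70% of its speed; a pose out of reach is approached as far as the arm can. A call is refused whole if a number of a shift passes 62.5 or a number of a turn 10.7, either way. A call with a gripper value outside its range is refused whole. "gripper" is the opening, from 0 (shut) to 1 (fully open), set as the call begins (left out, the last holds). The fingers move at their own pace and stop on an object; "newtons" is the grip in N (left out, the last holds). Time passes only in rows, so rows that do not move let the fingers close. It gives the time, the measured TCP pose, the force and the opening at its end, in the units of the state.
- sense(): the state, without advancing time (a new reading comes with each control period).
- camera(name): name is "scene" or "side" or "wrist"; returns the picture (480x640x3 uint8, blue, green, red); there is no depth.
- camera_model(name): a dict with "fx", "fy", "cx", "cy" (pixels), "R" (3x3) and "t" (3): a world point X has camera coordinates R X + t. Camera axes: x right, y down, z forward; pixel columns grow to the right and rows downward; lengths in m; the calibration is good to about 2 mm. The wrist camera is an equidistant fisheye: a pixel r from the principal point sees the ray r / f radians off the axis. A picture is of the moment at which its call begins: read the wrist's pose just before it. camera_model takes no time and is no camera call; for the wrist camera it gives the pose at the moment of the call.
- sign_off(): hands the job in, once; it reports no verdict.
The state is a dict: "time_s": time; "qpos": joint angles; "joint_velocities": joint speeds; "joint_torque": joint torques, N m; "ee_pos": TCP position; "eef_rot": TCP orientation; "force": force on the tool from outside, world axes, zero at the start; "ft_torque": the same for the moment, N m; "finger_gap": finger opening in m.
Only numpy, scipy, OpenCV 4.12 (cv2) and the standard library are available. Lean on these libraries where they do the work, as an engineer would, in place of code of your own. Each camera call takes 0.05 s, during which the arm holds its last target.

## Task

The microscope's tilted cradle is to be loaded. First lift the dust cover off the cradle and hang it by its loop handle in the dip of the hook on the stand, left hanging level; then slide the ears of the specimen plate into the cradle's two slots, past the spring clips, until the plate sits fully home, flat on the seat, and let go. Leave the other things on the table where they are.

Things in the scene. Friction and masses are not known exactly. Their poses are not given: they have to be found in the camera images.
- seat_mid (a point): The cradle, fixed: dark steel bracket on a black base 130 x 120 mm, its seat tilted 30 deg. Point: middle of the seat's upper face, 75 mm above the table. z: seat's outward normal (leans back to the robot), x: uphill, y: level. Cheeks 22 mm high on both sides (y = 37.5 to 54.5 mm, x = -45 to 45 mm), bevelled to y = 42 mm above z = 14 mm. Along the low edge a lip 6 mm high, inner face at x = -43 mm
- slot_left (a point): Floor of the slot in the cradle's +y cheek, level with the seat, 43 mm in y from seat_mid; same axes. Slot: open at the top and towards the seat; shut at y = 50.5 mm of the seat; from a hard wall at x = -12.5 mm (bevelled back to -17 mm above z = 14 mm) uphill to the spring clip
- slot_right (a point): The same in the -y cheek, at y = -43 mm of the seat
- clip_left (a joint): Bright steel leaf clip on the uphill side of the +y slot; value: how far it is pushed uphill, 0 to 7 mm (0.007), at 0.8 N/mm. At rest its face is at x = 15 mm at the mouth (z = 24 mm), slopes in to a nose at x = 7 mm, z = 8.5 mm, then falls back. Pushing the plate past both clips takes 5 to 15 N along the seat's -z; the noses then stand over the ears
- clip_right (a joint): The like clip of the -y slot
- cover_tab (a point): Dust cover, about 0.1 kg, at first lying on the cradle's seat: grey plate 80 (x) x 68 (y) x 6 mm, no ears, z its normal, with an aluminium loop handle 8 mm thick (x) that stands on it in the y-z plane. On the middle of the handle is a grip tab 24 mm wide (y), 8 mm thick (x), from 58 to 92 mm above the underside. This point is in the tab, 80 mm above the underside
- cover_bar (a point): Middle of the underside of the handle's crossbar, 34 mm below cover_tab along the cover's z, 46 mm above the cover's underside; same axes. The bar is 60 mm long (y), 12 mm high. The open window under it is 48 mm wide (y) and 40 mm high, down to the cover plate
- throat (a point): Hook, fixed: black base 90 x 90 mm, steel post of 16 mm diameter, 147 mm high; a round prong, 8 mm thick, leaves its top along -x of this frame (z up). Point: in the prong's dip, on its upper surface, 139 mm above the table, 65 mm from the post's axis. The dip's floor is 20 mm long; on the post side the prong is 10 mm higher. The crossbar is to lie across it (cover x along this x, either way)
- hook_tip (a point): Top of the prong's upturned free end, 21 mm in -x from throat and 12 mm higher; same axes. The prong's lowest line is 8 mm below throat. The handle comes from the -x side, crossbar above this end and the prong passing through the window, then drops into the dip
- plate_fin (a point): Specimen plate, about 0.14 kg, lying on the table: aluminium, 80 (x) x 70 (y) x 6 mm, small round specimens on it, an ear 22 (x) x 12 x 6 mm on the middle of each y side (94 mm over the ears), and an upright grip fin 10 mm thick (x), 36 mm long (y), from 6 to 42 mm above the underside. This point is in the fin, 28 mm above the underside. It may be seated either way round
- plate_under (a point): The middle of the specimen plate's underside, 28 mm below plate_fin along its z; same axes. At home it lies on seat_mid, to within about 2 mm along the seat
- objective: Bystander: a steel microscope objective standing upright, 32 mm diameter, 52 mm high; origin at its underside
- oil_bottle: Bystander: small amber bottle, 32 mm diameter, 65 mm high; origin at its underside
- chip_box: Bystander: clear flat box 60 x 45 x 22 mm; origin at its underside
- post_stub: Bystander: steel post of 13 mm diameter on a 34 mm foot, 70 mm high; origin at its underside
- dish: Bystander: white dish 60 mm wide, 16 mm high; origin at its underside
- wafer_jar: Bystander: white jar 54 mm wide, 35 mm high; origin at its underside
- driver: Bystander: screwdriver 150 mm long lying on the table; origin under its middle
- plate: The specimen plate; origin in the middle of its underside
- cover: The dust cover; origin in the middle of its underside
- view_head (a point): Underside of a small viewing head fixed beside and over the seat's upper left (+y) corner, on the cradle's own column (14 mm thick). Head: white block 34 x 44 x 32 mm with a short lens, 210 to 252 mm above the table. x, y as the cradle's level axes (x away from the seat's foot). It leaves little room for an upright tool over the seat: come in along the seat's normal
Mind the look-alikes: they are no part of the job. What is shaped like the cover but green is not meant.

How it is judged:
On the way, in this order (a step that is already met when the one before it is completed fails the run):
1. the dust cover hangs by its crossbar in the dip of the hook, released (x of cover_bar in the frame of throat between -0.016 and 0.016 m and y of cover_bar in the frame of throat between -0.022 and 0.022 m and z of cover_bar in the frame of throat between -0.006 and 0.006 m and angle between cover_bar's own z axis and vertical below 0.25 rad and contact force between the fingers and anything else below 0.2 N), for 0.2 s.
2. the specimen plate is home in the cradle, flat on the seat with its ears under the clips (x of plate_under in the frame of seat_mid between -0.005 and 0.005 m and y of plate_under in the frame of seat_mid between -0.005 and 0.005 m and z of plate_under in the frame of seat_mid between -0.002 and 0.002 m and angle between the z axis of plate_under and the z axis of seat_mid, either way round below 0.06 rad and angle between the y axis of plate_under and the y axis of seat_mid, either way round below 0.1 rad and angle between plate_under's own z axis and vertical below 0.7 rad), for 0.2 s.
At the end, for the whole second after the job is handed in: Released and at rest: the cover hangs level (14 deg), its crossbar in the hook's dip (16 mm along the prong, 22 mm across, 6 mm in height); the plate lies upper side up, flat on the cradle's seat (underside within 2 mm, 3.4 deg; 5 mm along and across it) (all of step 1 and all of step 2 and linear speed of plate below 0.02 m/s and linear speed of cover below 0.05 m/s); the robot touches nothing.
It fails at once if a bystander was moved by more than 30 mm (distance of any of objective, oil_bottle, chip_box, post_stub, dish, wafer_jar, driver from where it was at the start of the episode above 0.03 m).
It also fails if it takes over 64 s, if anything falls off the work surface, if the arm or the gripper's body presses on something with over 40 N, if the wrist force passes 120 N, or if a joint passes its speed limit or range.

## Working session

There is one attempt and no reset: what is moved stays moved. The work goes in short steps, Python scripts to look and compute and a tool call to move; the robot and the scene stay as the last step left them, time stands still between calls to the robot, and variables do not carry over. Pictures are saved under pics/ and viewed, and the job is handed in when it is done.

Besides the shell and the picture viewer there is one more tool, called as name(argument=value, ...), one argument or row to a line, values as JSON. move_arm: Moves the arm, as the interface text tells. Its arguments: {"type":"object","properties":{"offset":{"type":"array"},"twist":{"type":"array"},"gripper":{"type":"number"},"newtons":{"type":"number"}},"required":["offset","twist"]}

```bash
ls; mkdir -p pics
python3 - <<'E'
from bench import *
import cv2
s=sense();print(s)
for n in ["scene","side","wrist"]:
    cv2.imwrite(f"pics/{n}0.png",camera(n)); 
    m=camera_model(n);print(n,m)
E
```

```text
pics
{'time_s': 0.0, 'qpos': array([-1.03096922e-01,  8.79484307e-02,  1.37218868e+00, -1.30533498e-05,
        1.68362290e+00, -1.03072128e-01]), 'joint_velocities': array([-2.53136359e-03, -5.89504864e-05,  8.02600632e-04, -1.84865468e-04,
        1.00109372e-03, -7.03086240e-04]), 'joint_torque': array([ 1.28542815e-03, -3.40182602e+01, -3.02423716e+01,  7.18220207e-02,
        3.29729996e-02, -1.13141955e-04]), 'ee_pos': array([5.49494313e-01, 4.50044601e-05, 2.18341018e-01]), 'eef_rot': array([-2.22028643e+00, -2.22022815e+00,  2.16148924e-03]), 'force': array([-0.28328812, -0.45713009,  0.04740367]), 'ft_torque': array([-2.76759894e-02, -5.76848910e-05,  2.86850722e-02]), 'finger_gap': 0.09387934443074271}
scene {'fx': 475.4824483384331, 'fy': 475.4824483384331, 'cx': 319.2705581952498, 'cy': 240.59438355065203, 'R': array([[ 0.90226225,  0.43114379,  0.00615379],
       [ 0.26316724, -0.53931729, -0.79992491],
       [-0.34156382,  0.72336152, -0.60006855]]), 't': array([-0.49347767, -0.00152818,  1.27495569])}
side {'fx': 522.4627649377303, 'fy': 522.4627649377303, 'cx': 316.18371529651625, 'cy': 243.9832437693298, 'R': array([[-0.99675035, -0.08047799, -0.00346866],
       [-0.04136958,  0.54837598, -0.83520796],
       [ 0.06911799, -0.83235033, -0.54992329]]), 't': array([0.50357292, 0.15637822, 1.41815108])}
wrist {'fx': 371.64829954431775, 'fy': 371.64829954431775, 'cx': 317.0289823525308, 'cy': 232.14789955963758, 'R': array([[ 9.99996836e-01, -6.01052493e-07, -2.51565023e-03],
       [ 6.71706282e-04, -9.63629661e-01,  2.67240390e-01],
       [-2.42431580e-03, -2.67241234e-01, -9.63626611e-01]]), 't': array([-0.54868257, -0.02854609,  0.39300194])}
```

View pics/scene0.png

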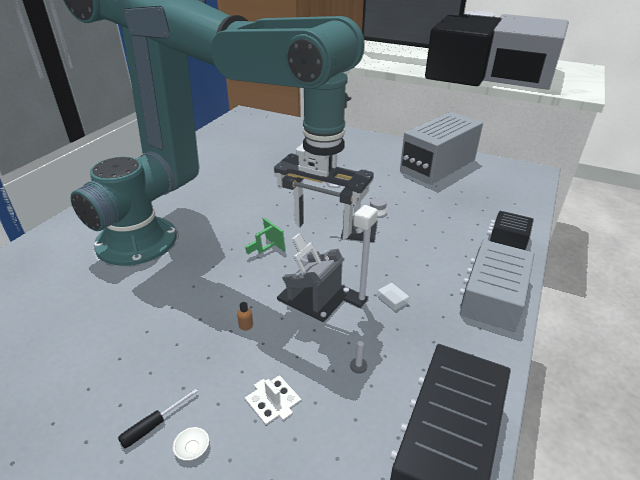

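View pics/side0.png

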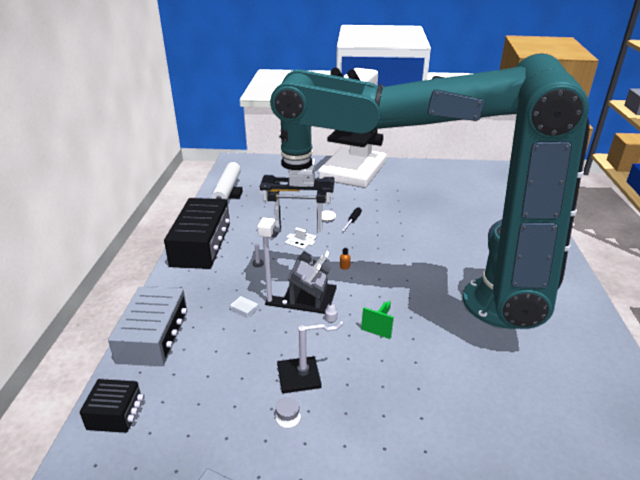

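View pics/wrist0.png

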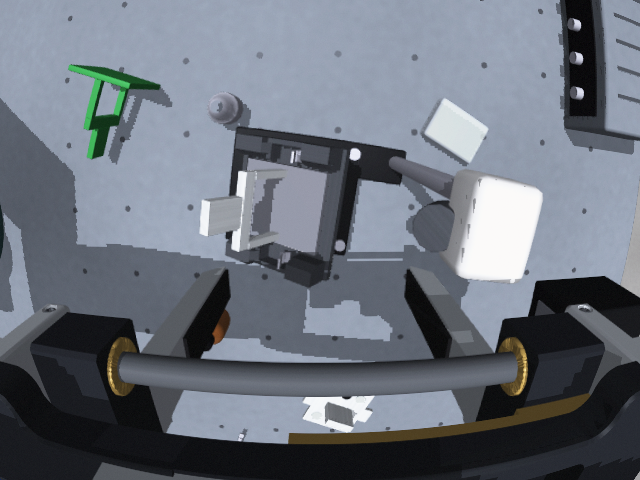

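Run:
```python
import cv2
a=cv2.imread('pics/scene0.png')[190:340,235:435];cv2.imwrite('pics/c1.png',cv2.resize(a,(800,600),interpolation=cv2.INTER_CUBIC))
a=cv2.imread('pics/side0.png')[210:390,225:425];cv2.imwrite('pics/c2.png',cv2.resize(a,(660,594),interpolation=cv2.INTER_CUBIC))
a=cv2.imread('pics/wrist0.png')[80:300,180:460];cv2.imwrite('pics/c3.png',cv2.resize(a,(760,597),interpolation=cv2.INTER_CUBIC))
```

```text
(no output)
```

View pics/c1.png

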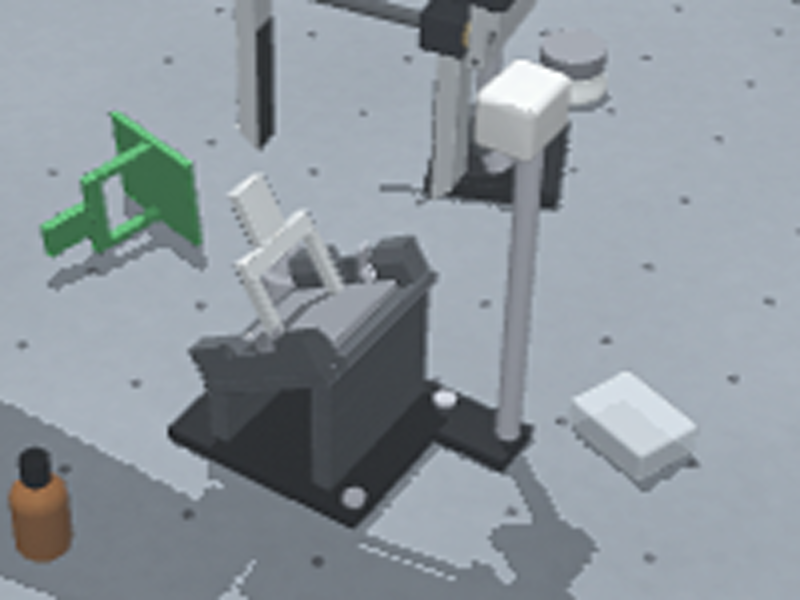

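View pics/c2.png

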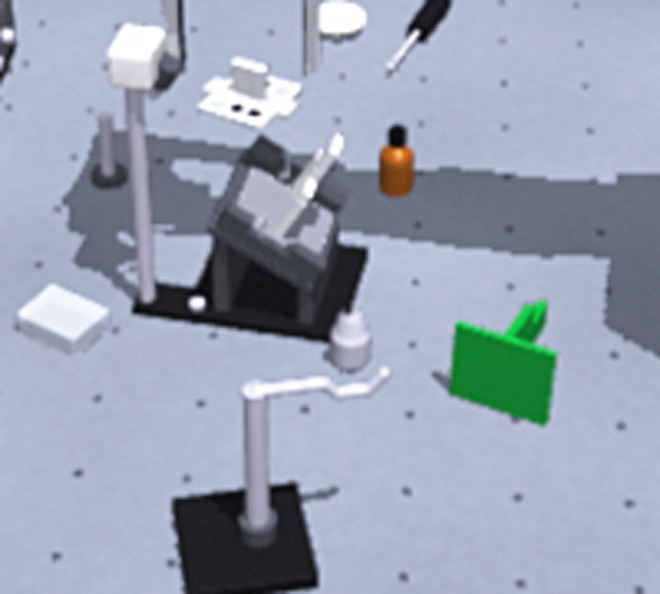

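View pics/c3.png

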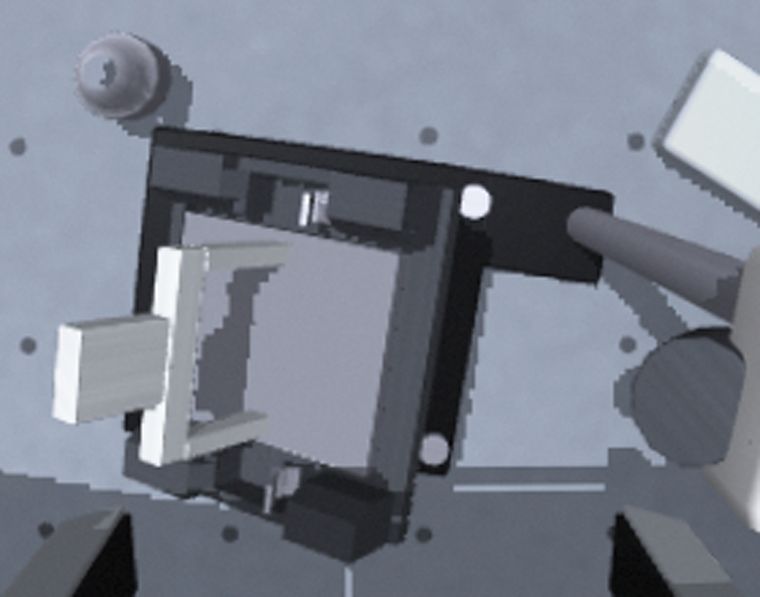

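```bash
cat > h.py <<'E'
import numpy as np,cv2,json
def ray(m,uv,fish=False):
    R=np.array(m['R']);t=np.array(m['t']);x=(uv[0]-m['cx'])/m['fx'];y=(uv[1]-m['cy'])/m['fy']
    if fish:
        r=np.hypot(x,y); d=np.array([x/r*np.sin(r),y/r*np.sin(r),np.cos(r)]) if r>1e-9 else np.array([0,0,1.])
    else: d=np.array([x,y,1.])
    d=R.T@d; return -R.T@t, d/np.linalg.norm(d)
def onz(o,d,z): return o+d*(z-o[2])/d[2]
def tri(*rs):
    A=np.zeros((3,3));b=np.zeros(3)
    for o,d in rs:
        P=np.eye(3)-np.outer(d,d);A+=P;b+=P@o
    X=np.linalg.solve(A,b)
    return X,[float(np.linalg.norm((np.eye(3)-np.outer(d,d))@(X-o)))*1000 for o,d in rs]
E
python3 - <<'E'
from bench import *
from h import *
np.set_printoptions(precision=4,suppress=True)
M={n:camera_model(n) for n in ['scene','side','wrist']}
S=lambda u,v:ray(M['scene'],(235+u/4,190+v/4))
D=lambda u,v:ray(M['side'],(225+u/3.3,210+v/3.3))
W=lambda u,v:ray(M['wrist'],(180+u/2.714,80+v/2.714),True)
print('base corners z=.01',[onz(*W(*p),0.01) for p in [(155,128),(610,195),(450,470)]])
print('scene base corners',[onz(*S(*p),0.01) for p in [(172,430),(355,520),(530,435)]])
print('tab top .1547',onz(*W(69,371),.1547))
print('tab top tri',tri(W(69,371),S(248,183),D(337,140)))
print('tab top corners',[onz(*W(*p),.155) for p in [(60,325),(55,418)]])
print('bar corners .12ish',[onz(*W(*p),.13) for p in [(172,248),(152,463)]])
print('seat corners z', [onz(*W(*p),z) for p,z in [((400,255),.095),((372,465),.095)]])
print('hook base', [onz(*D(*p),.01) for p in [(175,500),(298,487),(317,580),(187,590)]])
print('post top', onz(*D(252,392),.147))
print('tip', onz(*D(385,373),.151), 'dip',onz(*D(345,388),.139))
print('head tri', tri(S(523,110),D(137,57)),'col foot',onz(*S(510,435),.01),onz(*D(148,303),.01))
print('head wrist corners',[onz(*ray(M['wrist'],p,True),.252) for p in [(461,172),(540,188),(525,282),(452,272)]])
print('plate side',[ (p,onz(*D(*p),.006)) for p in [(232,80),(198,103),(262,125),(300,92)]])
pp=lambda u,v:onz(*ray(M['scene'],(u,v)),.006)
print('plate scene',[pp(*p) for p in [(246,399),(266,421),(300,396),(278,377)]])
E
```

```text
base corners z=.01 [array([0.4679, 0.0836, 0.01  ]), array([0.6382, 0.0586, 0.01  ]), array([ 0.5794, -0.0497,  0.01  ])]
scene base corners [array([ 0.459 , -0.0349,  0.01  ]), array([ 0.5828, -0.0527,  0.01  ]), array([0.6447, 0.0507, 0.01  ])]
tab top .1547 [0.4758 0.0241 0.1547]
tab top tri (array([0.4766, 0.0244, 0.153 ]), [1.3626960092322278, 3.541857295864831, 2.218866409780625])
tab top corners [array([0.4744, 0.0355, 0.155 ]), array([0.4714, 0.0124, 0.155 ])]
bar corners .12ish [array([0.4977, 0.0507, 0.13  ]), array([ 0.4895, -0.0073,  0.13  ])]
seat corners z [array([0.557 , 0.0443, 0.095 ]), array([ 0.549 , -0.0193,  0.095 ])]
hook base [array([0.5726, 0.2751, 0.01  ]), array([0.4866, 0.2558, 0.01  ]), array([0.4668, 0.3402, 0.01  ]), array([0.553 , 0.3555, 0.01  ])]
post top [0.5116 0.3078 0.147 ]
tip [0.4264 0.2875 0.151 ] dip [0.4522 0.2907 0.139 ]
head tri (array([0.6263, 0.0427, 0.2336]), [1.6143430734762414, 1.6143430734761761]) col foot [0.6344 0.0457 0.01  ] [0.6253 0.0609 0.01  ]
head wrist corners [array([0.6035, 0.0642, 0.252 ]), array([0.6406, 0.0595, 0.252 ]), array([0.64  , 0.0181, 0.252 ]), array([0.6036, 0.024 , 0.252 ])]
plate side [((232, 80), array([ 0.5965, -0.2887,  0.006 ])), ((198, 103), array([ 0.6245, -0.245 ,  0.006 ])), ((262, 125), array([ 0.5592, -0.2117,  0.006 ])), ((300, 92), array([ 0.528 , -0.2719,  0.006 ]))]
plate scene [array([ 0.5365, -0.2917,  0.006 ]), array([ 0.5927, -0.3145,  0.006 ]), array([ 0.6232, -0.2427,  0.006 ]), array([ 0.5655, -0.2234,  0.006 ])]
```

move_arm(
  offset=[
    [12, -34, -11],
    [12, -34, -11],
    [0, 0, 0],
    [0, 0, 0],
    [0, 0, 0],
    [0, 0, 0],
    [0, 0, 0],
    [0, 0, 0],
    [0, 0, 0],
    [0, 0, 0],
  ],
  twist=[0, 0, -10.2, -10.2, -10.2, -10.2, -10.2, -10.2, -10.2, -10.2],
  gripper=0.55,
  newtons=30,
)

```text
time_s: 1.4
ee_pos: [0.4772, 0.025, 0.2369]
eef_rot: [-0.155, -3.127, -0.001]
force: [0.2, 0.4, -1.0]
finger_gap: 0.0519
```

```bash
cat >> h.py <<'E'
from scipy.spatial.transform import Rotation as Ro
def snap(name):
    from bench import camera,camera_model,sense
    import pickle
    s=sense();m=camera_model('wrist');p=camera('wrist');cv2.imwrite(f'pics/{name}.png',p);pickle.dump(m,open(f'pics/{name}.pkl','wb'))
    return s,m,p
def load(name):
    import pickle
    return pickle.load(open(f'pics/{name}.pkl','rb'))
def goto(target,yaw=None,s=None):
    """tool-frame displacement (mm) to world target TCP; yaw = desired world angle of tool y (deg)"""
    from bench import sense
    s=s or sense();R=Ro.from_rotvec(s['eef_rot']).as_matrix()
    print('t',round(s['time_s'],2),'tcp',np.round(s['ee_pos'],4),'ty ang',np.degrees(np.arctan2(R[1,1],R[0,1])).round(2),'tz',R[:,2].round(3),'gap',round(s['finger_gap'],4),'F',np.round(s['force'],2))
    if target is not None: print('offset mm',np.round(1000*R.T@(np.array(target)-s['ee_pos']),1), 'q6',s['qpos'][5].round(2))
    if yaw is not None:
        a=np.degrees(np.arctan2(R[1,1],R[0,1]));print('twist',round(-((yaw-a+90)%180-90),2))
E
python3 - <<'E'
from h import *
s,m,p=snap('w1'); goto([.481,.0235,.141],81.7,s)
E
```

```text
t 1.4 tcp [0.4772 0.025  0.2369] ty ang 84.32 tz [-0.01   0.001 -1.   ] gap 0.0519 F [ 0.16  0.39 -1.01]
offset mm [-4.9 -1.1 95.9] q6 -1.54
twist 2.62
```

View pics/w1.png

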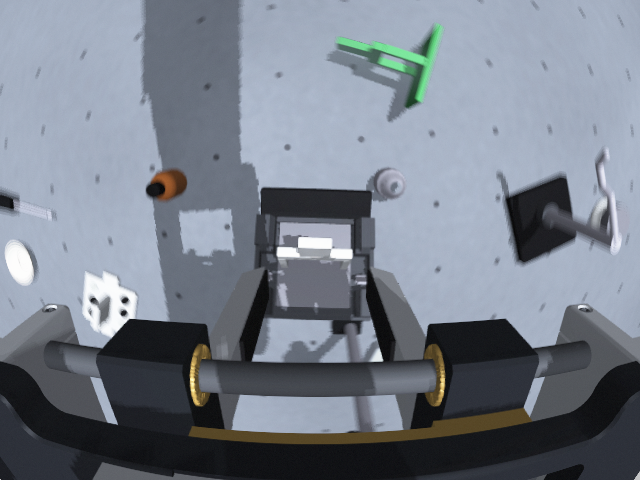

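Run:
```python
import cv2
a=cv2.imread('pics/w1.png')[180:330,240:390];cv2.imwrite('pics/w1c.png',cv2.resize(a,(600,600),interpolation=cv2.INTER_CUBIC))
a=cv2.imread('pics/w1.png')[140:270,490:640];cv2.imwrite('pics/w1h.png',cv2.resize(a,(692,600),interpolation=cv2.INTER_CUBIC))
```

```text
(no output)
```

View pics/w1c.png

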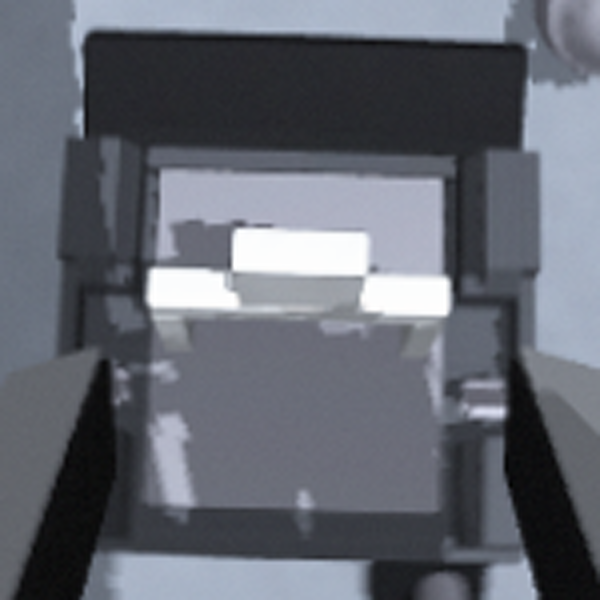

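View pics/w1h.png

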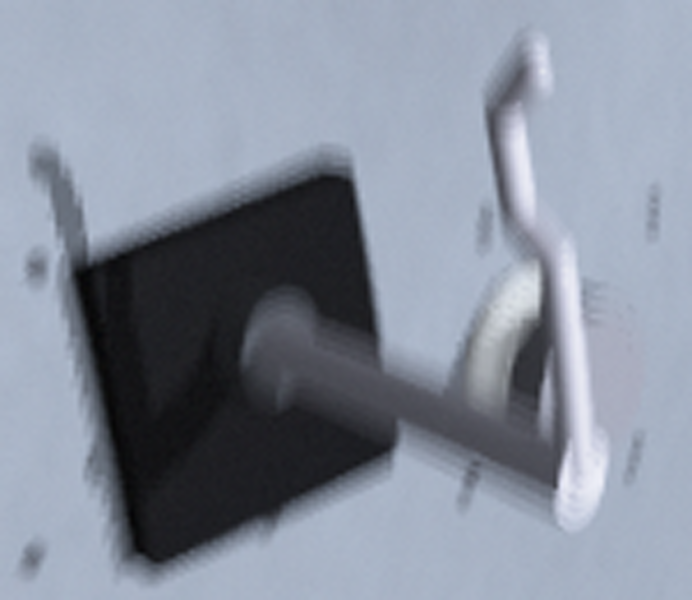

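Run:
```python
from h import *
np.set_printoptions(precision=4,suppress=True)
m=load('w1')
W=lambda u,v,z:onz(*ray(m,(240+u/4,180+v/4),True),z)
print('top',W(300,252,.1547)); a,b=W(233,230,.1567),W(368,232,.1567);print(a,b,np.degrees(np.arctan2(*(a-b)[[0,1]])))
a,b=W(85,35,.01),W(525,47,.01);d=b-a;print('base front',a,b,np.linalg.norm(d),np.degrees(np.arctan2(d[1],d[0])), (a+b)/2)
# seat low edge corners x~-40,cover top z=6
a,b=W(160,170,.075-.020+.0052),W(445,180,.075-.02+.0052);d=b-a;print('cover low',a,b,np.linalg.norm(d),np.degrees(np.arctan2(d[1],d[0])))
H=lambda u,v,z:onz(*ray(m,(490+u/4.613,140+v/4.613),True),z)
print('hook posttop',H(578,490,.147),'tip',H(535,45,.151),'dip',H(510,165,.139),'post foot',H(280,350,.01))
b=[H(85,270,.01),H(340,165,.01),H(390,450,.01),H(150,560,.01)];print(b,np.mean(b,axis=0))
```

```text
top [0.4748 0.0235 0.1547]
[0.4691 0.0125 0.1567] [0.4717 0.0357 0.1567] -173.4449874771221
base front [ 0.4512 -0.0331  0.01  ] [0.4662 0.0845 0.01  ] 0.11854001365728843 82.72925796194353 [0.4587 0.0257 0.01  ]
cover low [ 0.479  -0.011   0.0602] [0.4882 0.0564 0.0602] 0.06805816458879946 82.25214716224173
hook posttop [0.5103 0.3017 0.147 ] tip [0.4204 0.2765 0.151 ] dip [0.4446 0.2812 0.139 ] post foot [0.5132 0.3152 0.01  ]
[array([0.4868, 0.2502, 0.01  ]), array([0.4634, 0.3347, 0.01  ]), array([0.5462, 0.3594, 0.01  ]), array([0.5686, 0.275 , 0.01  ])] [0.5163 0.3048 0.01  ]
```

Run:
```python
from h import *
goto([.4806,.0231,.141],82.4)
```

```text
t 1.45 tcp [0.4771 0.025  0.2368] ty ang 84.53 tz [-0.011  0.001 -1.   ] gap 0.0518 F [ 0.81 -0.69  0.51]
offset mm [-4.6 -1.6 95.8] q6 -1.54
twist 2.13
```

move_arm(
  offset=[
    [-4.6, -1.6, 0],
    [0, 0, 30],
    [0, 0, 30],
    [0, 0, 25],
    [0, 0, 10],
    [0, 0, 0],
  ],
  twist=[2.1, 0, 0, 0, 0, 0],
)

```text
time_s: 2.2
ee_pos: [0.4823, 0.0224, 0.1395]
eef_rot: [-0.241, -3.124, -0.0]
force: [-0.3, 0.9, 0.7]
finger_gap: 0.0516
```

Run:
```python
from h import *
goto([.4806,.0231,.141],82.4)
```

```text
t 2.2 tcp [0.4823 0.0224 0.1395] ty ang 81.18 tz [-0.009  0.001 -1.   ] gap 0.0516 F [-0.31  0.91  0.66]
offset mm [ 1.8  0.5 -1.5] q6 -1.49
twist -1.22
```

move_arm(
  offset=[
    [1.8, 0.5, -1.5],
    [0, 0, 0],
    [0, 0, 0],
    [0, 0, 0],
    [0, 0, 0],
  ],
  twist=[-1, 0, 0, 0, 0],
  gripper=0,
  newtons=30,
)

```text
time_s: 2.82
ee_pos: [0.4824, 0.023, 0.1444]
eef_rot: [-0.215, -3.131, -0.0]
force: [0.0, 0.9, -1.4]
finger_gap: 0.0234
```

Run:
```python
from h import *
goto([.4806-.02,.0231+.0026,.141+.035],82.4)
```

```text
t 2.83 tcp [0.4824 0.023  0.1444] ty ang 82.16 tz [-0.003  0.    -1.   ] gap 0.0234 F [ 0.04  0.86 -1.42]
offset mm [ 22.   -0.3 -31.5] q6 -1.5
twist -0.24
```

move_arm(
  offset=[
    [8, 0, -14],
    [15, 0, -26],
    [15, 0, -26],
    [5, 0, -40],
    [0, 0, 0],
  ],
  twist=[0, 0, 0, 0, 0],
)

```text
time_s: 3.45
ee_pos: [0.4362, 0.0295, 0.2565]
eef_rot: [-0.214, -3.13, -0.001]
force: [0.4, -0.4, -1.2]
finger_gap: 0.0239
```

Run:
```python
from h import *
s,m,p=snap('w2'); goto(None,None,s)
from bench import *
cv2.imwrite('pics/s2.png',camera('scene')[150:350,200:440])
```

```text
t 3.45 tcp [0.4362 0.0295 0.2565] ty ang 82.16 tz [-0.004  0.001 -1.   ] gap 0.0239 F [ 0.38 -0.42 -1.19]
```

View pics/w2.png

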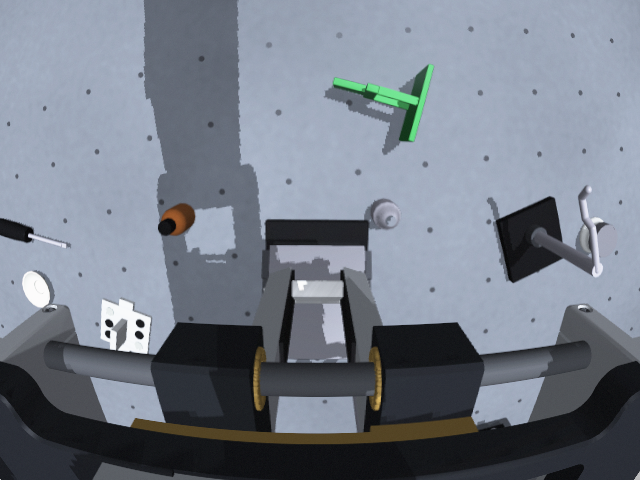

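View pics/s2.png

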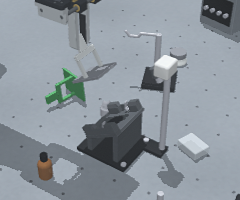

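Run:
```python
from h import *
np.set_printoptions(precision=4,suppress=True)
m=load('w2')
W=lambda u,v,z:onz(*ray(m,(u,v),True),z)
for n,p,z in [('green',(335,80),.03),('green',(408,138),0),('bottle',(182,215),.0),('obj',(388,222),0),('posttop',(597,270),.147),('tip',(586,190),.151),('baseTL',(497,222),.01),('baseTR',(553,198),.01),('baseBR',(562,258),.01),('baseBL',(513,281),.01),('plate1',(103,300),.006),('plate2',(147,315),.006),('p3',(148,352),.006)]: print(n,W(*p,z))
a=cv2.imread('pics/w2.png')[170:300,490:640];cv2.imwrite('pics/w2h.png',cv2.resize(a,(692,600),interpolation=cv2.INTER_CUBIC))
a=cv2.imread('pics/w2.png')[280:360,80:170];cv2.imwrite('pics/w2p.png',cv2.resize(a,(675,600),interpolation=cv2.INTER_CUBIC))
```

```text
green [0.3056 0.0659 0.03  ]
green [0.3768 0.1427 0.    ]
bottle [ 0.4297 -0.1363  0.    ]
obj [0.4727 0.109  0.    ]
posttop [0.5108 0.3007 0.147 ]
tip [0.427  0.2741 0.151 ]
baseTL [0.4884 0.2474 0.01  ]
baseTR [0.4671 0.3352 0.01  ]
baseBR [0.554  0.3559 0.01  ]
baseBL [0.5733 0.274  0.01  ]
plate1 [ 0.529  -0.2881  0.006 ]
plate2 [ 0.5565 -0.222   0.006 ]
p3 [ 0.6162 -0.2418  0.006 ]
```

View pics/w2h.png

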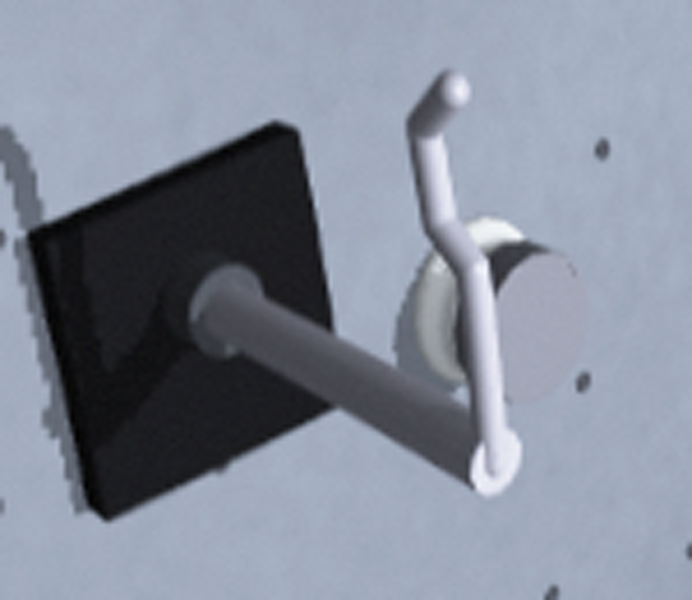

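View pics/w2p.png

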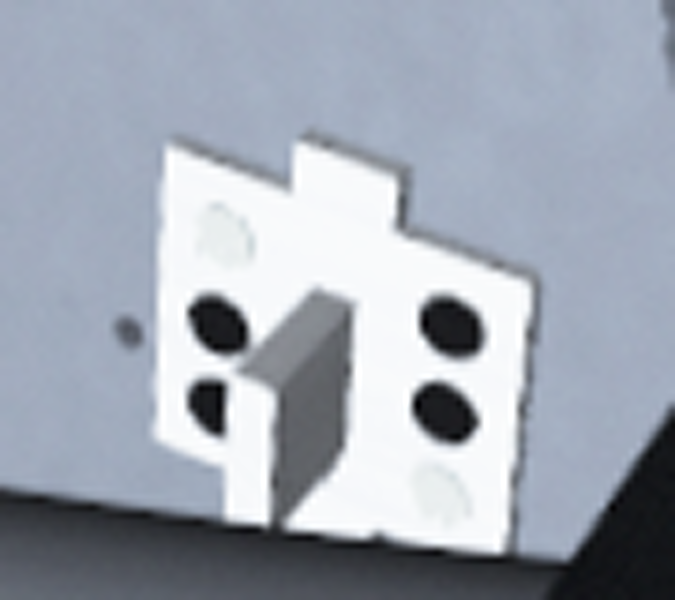

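Run:
```python
from h import *
from bench import *
np.set_printoptions(precision=4,suppress=True)
m=load('w2');m1=load('w1');sd=camera_model('side');sc=camera_model('scene')
H=lambda u,v:ray(m,(490+u/4.613,170+v/4.613),True)
H1=lambda u,v:ray(m1,(490+u/4.613,140+v/4.613),True)
D=lambda u,v:ray(sd,(225+u/3.3,210+v/3.3))
print(tri(H(495,465),D(252,390)),tri(H(495,465),D(252,390),H1(578,490)))
print('tip',tri(H(452,90),D(385,371)),tri(H(452,90),D(385,371),H1(538,45)))
print('dip floor ends z=.139', [onz(*H(*p),.139) for p in [(428,130),(437,215)]],[onz(*D(*p),.139) for p in [(333,390),(366,388)]])
b=[onz(*ray(m,p,True),.01) for p in [(497,222),(553,198),(562,258),(513,281)]];print(np.mean(b,axis=0))
d=[onz(*D(*p),.01) for p in [(175,500),(298,487),(317,580),(187,590)]];print(np.mean(d,axis=0))
b=[H(30,232),H(290,125),H(335,410),H(105,520)];b=[onz(*r,.008) for r in b];print(b)
im=camera('side')[290:400,260:360];cv2.imwrite('pics/sd3.png',cv2.resize(im,(600,660))[:600])
```

```text
(array([0.5125, 0.3033, 0.1448]), [0.42225272574449446, 0.4222527257444788]) (array([0.512 , 0.3036, 0.1449]), [0.9256444997701252, 0.10412220601371605, 0.95926354870213])
tip (array([0.4272, 0.2805, 0.1466]), [0.627120257339332, 0.627120257339324]) (array([0.425 , 0.2807, 0.147 ]), [2.7989332877053985, 1.6166884323421775, 4.334325063091355])
dip floor ends z=.139 [array([0.4374, 0.2803, 0.139 ]), array([0.4557, 0.2839, 0.139 ])] [array([0.46  , 0.2932, 0.139 ]), array([0.4385, 0.2896, 0.139 ])]
[0.5207 0.3031 0.01  ]
[0.5198 0.3066 0.01  ]
[array([0.4867, 0.2477, 0.008 ]), array([0.4664, 0.3364, 0.008 ]), array([0.5565, 0.3588, 0.008 ]), array([0.5769, 0.2749, 0.008 ])]
```

View pics/sd3.png

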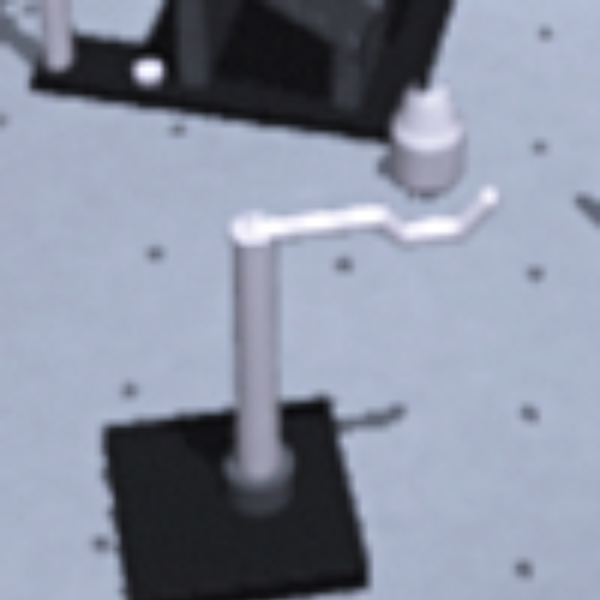

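move_arm(
  offset=[
    [28, -19, 20],
    [28, -19, 40],
    [0, 0, 50],
    [0, 0, 40],
    [0, 0, 8],
    [0, 0, 6],
    [0, 0, 5],
    [0, 0, 4],
    [0, 0, 0],
  ],
  twist=[0, 0, 0, 0, 0, 0, 0, 0, 0],
  newtons=15,
)

```text
time_s: 4.72
ee_pos: [0.376, -0.0024, 0.082]
eef_rot: [-0.215, -3.134, 0.002]
force: [0.3, 0.3, -0.7]
finger_gap: 0.0236
```

Run:
```python
from h import *
from bench import *
goto(None)
p=camera('scene');cv2.imwrite('pics/s3.png',cv2.resize(p[150:300,120:320],(800,600),interpolation=cv2.INTER_CUBIC))
```

```text
t 4.72 tcp [ 0.376  -0.0024  0.082 ] ty ang 82.14 tz [-0.001 -0.001 -1.   ] gap 0.0236 F [ 0.35  0.34 -0.74]
```

View pics/s3.png

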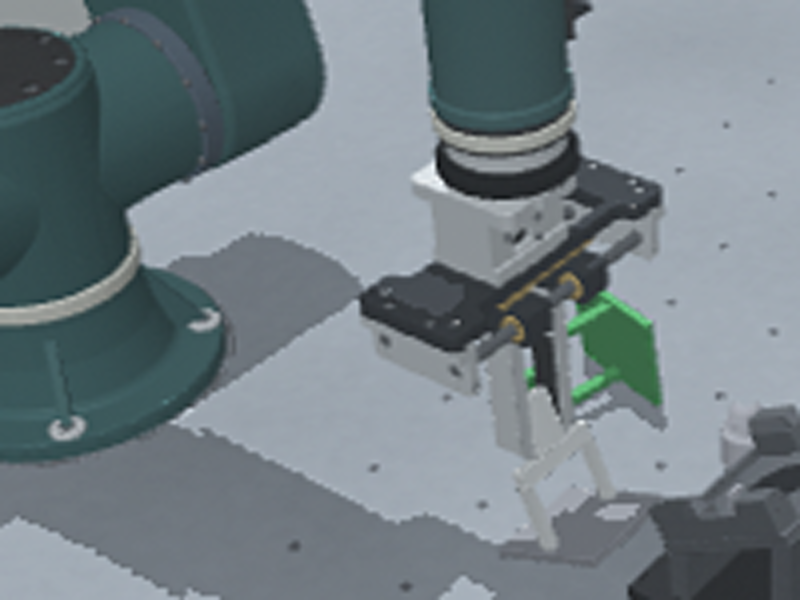

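move_arm(
  offset=[
    [0, 0, 3],
    [0, 0, 3],
    [0, 0, 3],
  ],
  twist=[0, 0, 0],
)

```text
time_s: 5.15
ee_pos: [0.3819, -0.0032, 0.0799]
eef_rot: [0.214, 3.121, -0.003]
force: [-0.1, 0.4, 12.7]
finger_gap: 0.0241
```

Run:
```python
from h import *
from bench import *
s,m,p=snap('w4');goto(None,None,s)
cv2.imwrite('pics/w4c.png',cv2.resize(p[180:380,220:420],(600,600),interpolation=cv2.INTER_CUBIC))
p=camera('side');cv2.imwrite('pics/s4.png',cv2.resize(p[200:350,300:500],(800,600),interpolation=cv2.INTER_CUBIC))
```

```text
t 5.15 tcp [ 0.3819 -0.0032  0.0799] ty ang 82.14 tz [ 0.013 -0.003 -1.   ] gap 0.0241 F [-0.14  0.4  12.73]
```

View pics/s4.png

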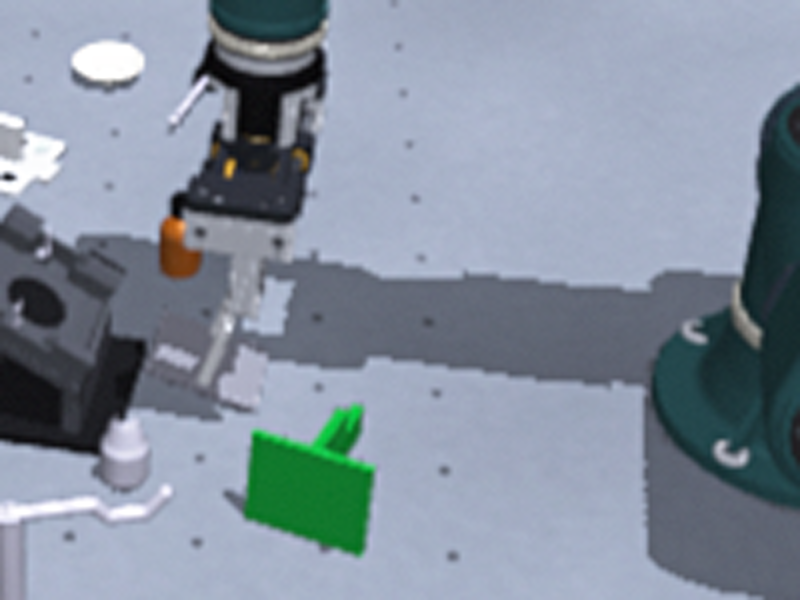

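View pics/w4c.png

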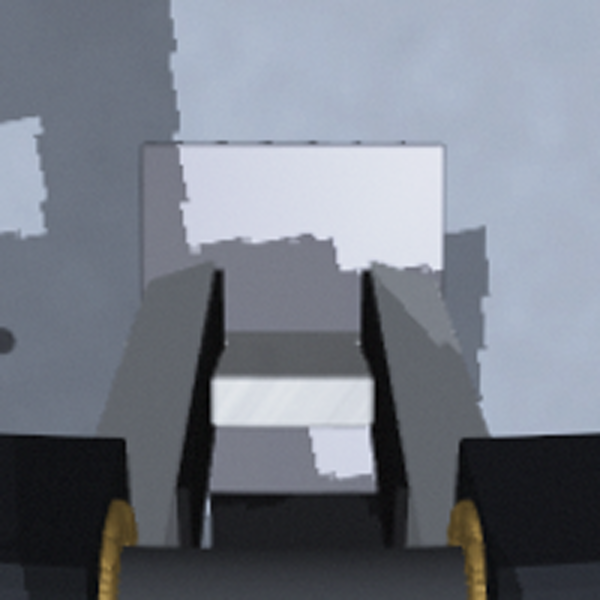

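move_arm(
  offset=[
    [0, 0, 2],
    [0, 0, 2],
    [0, 0, 2],
    [0, 0, 2],
  ],
  twist=[0, 0, 0, 0],
  newtons=4,
)

```text
time_s: 5.75
ee_pos: [0.3893, -0.0042, 0.0771]
eef_rot: [0.213, 3.103, -0.005]
force: [2.3, -0.3, 5.8]
finger_gap: 0.0239
```

Run:
```python
from h import *
from bench import *
goto(None)
p=camera('side');cv2.imwrite('pics/s5.png',cv2.resize(p[200:350,300:500],(800,600),interpolation=cv2.INTER_CUBIC))
```

```text
t 5.75 tcp [ 0.3893 -0.0042  0.0771] ty ang 82.14 tz [ 0.031 -0.005 -1.   ] gap 0.0239 F [ 2.31 -0.25  5.8 ]
```

View pics/s5.png

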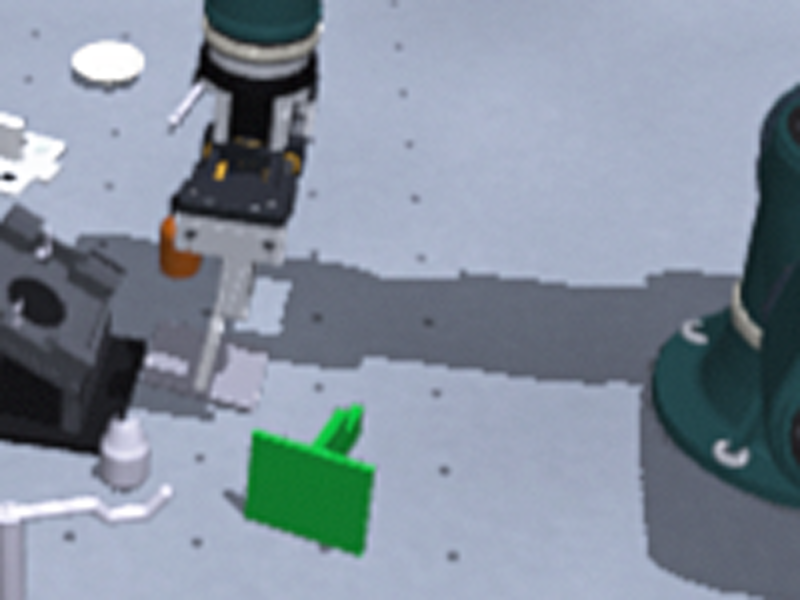

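move_arm(
  offset=[
    [-4, 0, 1.5],
    [-4, 0, 1.5],
    [-4, 0, 1.5],
    [0, 0, 1],
  ],
  twist=[0, 0, 0, 0],
  newtons=3,
)

```text
time_s: 6.3
ee_pos: [0.4007, -0.0059, 0.0718]
eef_rot: [0.214, 3.108, -0.005]
force: [-5.5, 1.2, 14.7]
finger_gap: 0.0237
```

Run:
```python
from h import *
from bench import *
goto(None)
p=camera('side');cv2.imwrite('pics/s6.png',cv2.resize(p[200:350,300:500],(800,600),interpolation=cv2.INTER_CUBIC))
```

```text
t 6.3 tcp [ 0.4007 -0.0059  0.0718] ty ang 82.14 tz [ 0.026 -0.005 -1.   ] gap 0.0237 F [-5.46  1.19 14.69]
```

View pics/s6.png

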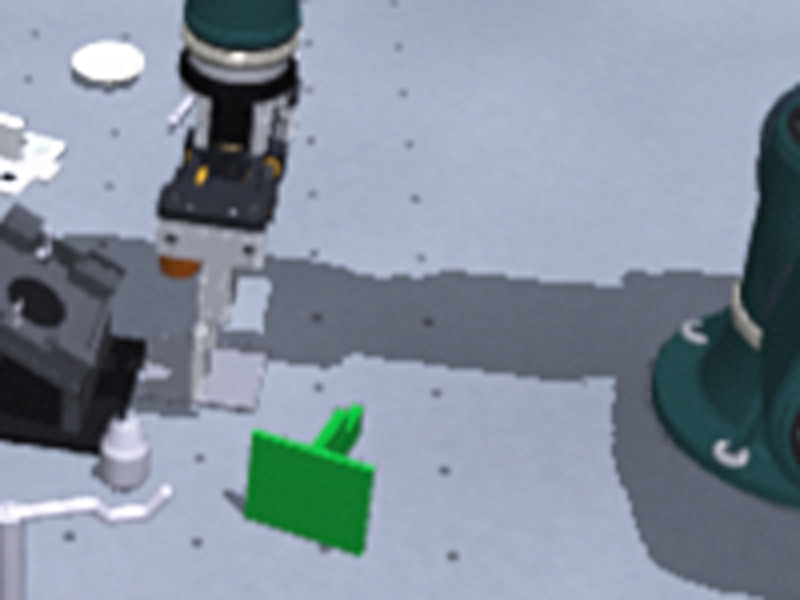

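move_arm(
  offset=[
    [0, 0, 0],
    [0, 0, -30],
    [0, 0, -55],
    [0, 0, -55],
    [0, 0, 0],
  ],
  twist=[0, 0, -7.5, -7.5, -7.5],
  newtons=20,
)

```text
time_s: 6.98
ee_pos: [0.3943, -0.0047, 0.2096]
eef_rot: [-0.418, 3.103, -0.006]
force: [-0.6, -0.8, -1.6]
finger_gap: 0.0239
```

Run:
```python
from h import *
from bench import *
goto([.3754,.268,.21],104.5)
```

```text
t 6.97 tcp [ 0.3943 -0.0047  0.2096] ty ang 105.35 tz [ 0.011 -0.002 -1.   ] gap 0.0239 F [-0.6  -0.77 -1.55]
offset mm [-54.  267.9  -1.3] q6 -1.99
twist 0.85
```

move_arm(
  offset=[
    [-9, 44.7, 0],
    [-9, 44.7, 0],
    [-9, 44.7, 0],
    [-9, 44.7, 0],
    [-9, 44.7, 0],
    [-9, 44.7, 0],
    [0, 0, 0],
  ],
  twist=[0.8, 0, 0, 0, 0, 0, 0],
)

```text
time_s: 7.85
ee_pos: [0.3759, 0.2748, 0.1988]
eef_rot: [0.391, -3.111, 0.012]
force: [0.0, -1.1, -1.0]
finger_gap: 0.0239
```

Run:
```python
from h import *
from bench import *
s,m,p=snap('w7');goto([.3754,.268,.19],104.5,s)
p=camera('side');cv2.imwrite('pics/s7.png',cv2.resize(p[260:410,260:460],(800,600),interpolation=cv2.INTER_CUBIC))
p=camera('scene');cv2.imwrite('pics/c7.png',cv2.resize(p[110:260,240:440],(800,600),interpolation=cv2.INTER_CUBIC))
```

```text
t 7.85 tcp [0.3759 0.2748 0.1988] ty ang 104.34 tz [-0.005 -0.009 -1.   ] gap 0.0239 F [ 0.01 -1.11 -0.96]
offset mm [ 2.1 -6.4  8.9] q6 -1.31
twist -0.16
```

View pics/s7.png

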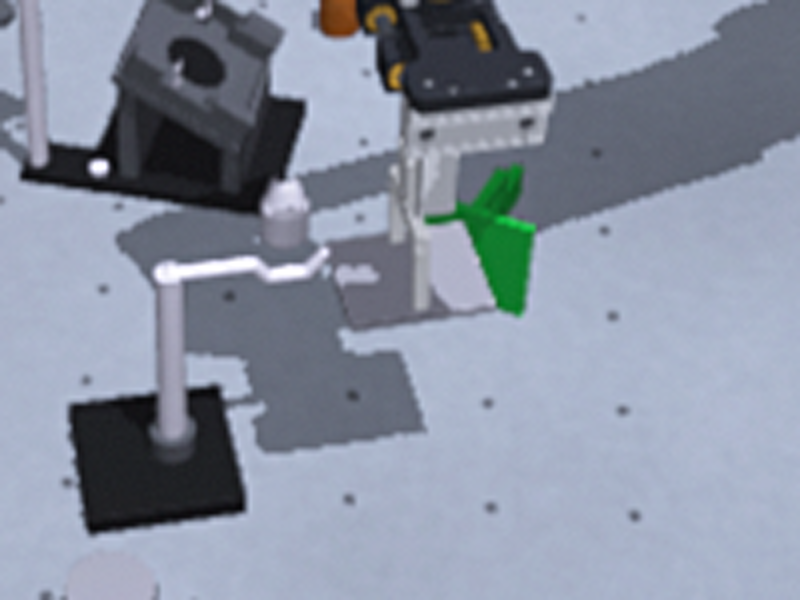

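View pics/w7.png

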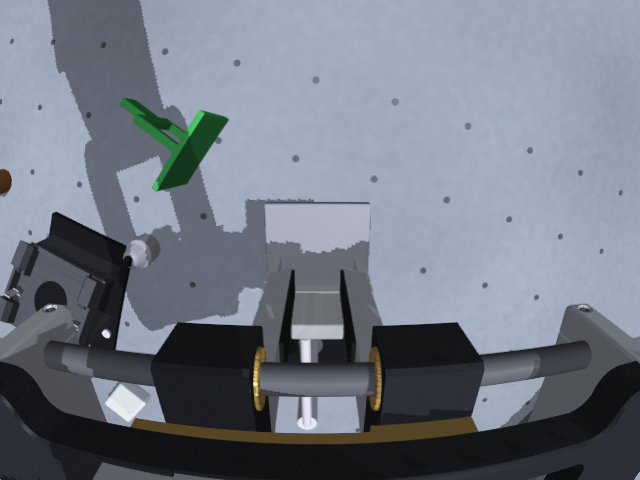

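View pics/c7.png

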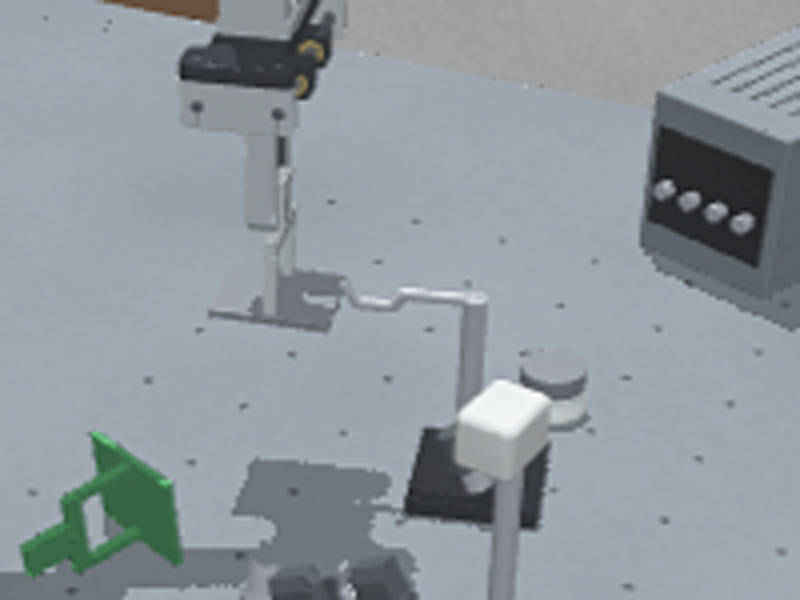

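move_arm(
  offset=[
    [0, -6, 8],
    [-12, 0, 0],
    [-15, 0, 0],
    [-15, 0, 0],
    [-15, 0, 0],
    [-15, 0, 0],
    [0, 0, 0],
  ],
  twist=[0, 0, 0, 0, 0, 0, 0],
)

```text
time_s: 8.88
ee_pos: [0.4554, 0.2808, 0.1906]
eef_rot: [0.374, -3.116, 0.014]
force: [-0.6, -0.8, -0.9]
finger_gap: 0.0236
```

Run:
```python
from h import *
from bench import *
s,m,p=snap('w8');goto([.448,.2868,.1648],104.5,s)
cv2.imwrite('pics/w8c.png',cv2.resize(p[200:440,200:440],(600,600),interpolation=cv2.INTER_CUBIC))
p=camera('side');cv2.imwrite('pics/s8.png',cv2.resize(p[260:410,260:460],(800,600),interpolation=cv2.INTER_CUBIC))
p=camera('scene');cv2.imwrite('pics/c8.png',cv2.resize(p[110:260,240:440],(800,600),interpolation=cv2.INTER_CUBIC))
```

```text
t 8.88 tcp [0.4554 0.2808 0.1906] ty ang 103.68 tz [-0.002 -0.009 -1.   ] gap 0.0236 F [-0.64 -0.76 -0.88]
offset mm [ 5.7  7.8 25.7] q6 -1.36
twist -0.82
```

View pics/s8.png

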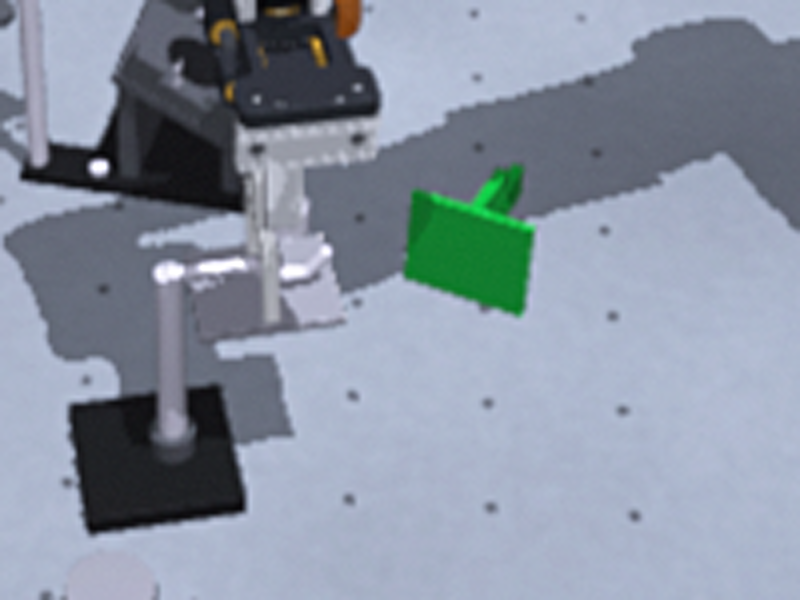

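View pics/w8c.png

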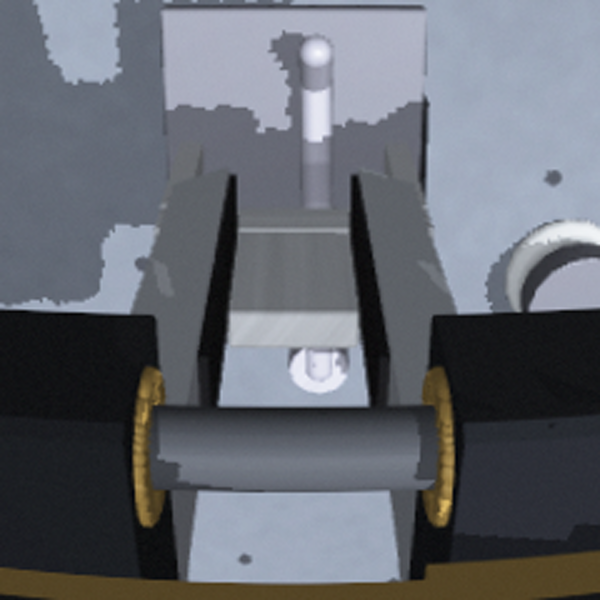

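View pics/c8.png

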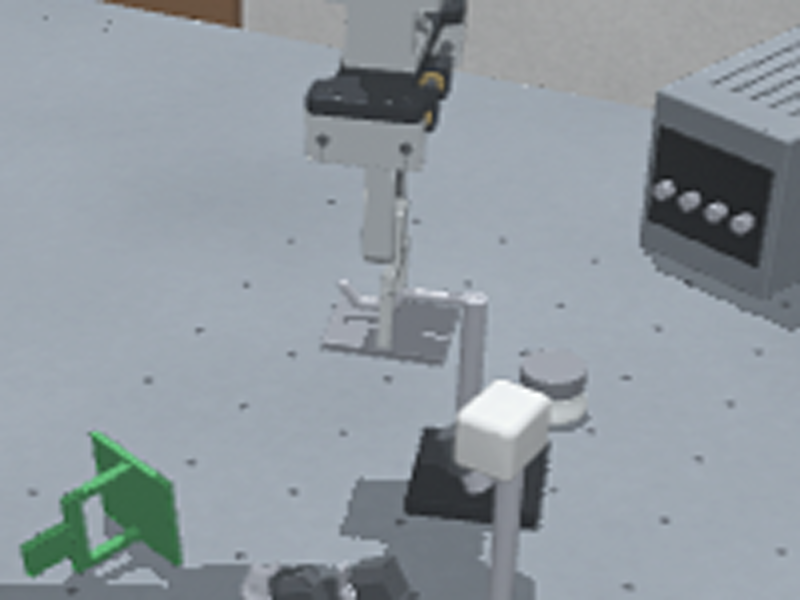

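move_arm(
  offset=[
    [5.5, 6.5, 0],
    [0, 0, 8],
    [0, 0, 8],
    [0, 0, 5],
    [0, 0, 3],
    [0, 0, 0],
  ],
  twist=[0, 0, 0, 0, 0, 0],
)

```text
time_s: 9.78
ee_pos: [0.445, 0.2858, 0.1652]
eef_rot: [0.377, -3.115, 0.014]
force: [0.2, -0.1, -1.2]
finger_gap: 0.0236
```

Run:
```python
from h import *
from bench import *
goto([.448,.2868,.1648],104.5)
p=camera('side');cv2.imwrite('pics/s9.png',cv2.resize(p[280:380,280:413],(798,600),interpolation=cv2.INTER_CUBIC))
p=camera('scene');cv2.imwrite('pics/c9.png',cv2.resize(p[150:225,300:400],(800,600),interpolation=cv2.INTER_CUBIC))
```

```text
t 9.78 tcp [0.445  0.2858 0.1652] ty ang 103.79 tz [-0.002 -0.009 -1.   ] gap 0.0236 F [ 0.21 -0.13 -1.22]
offset mm [-3.1  0.3  0.4] q6 -1.34
twist -0.71
```

View pics/s9.png

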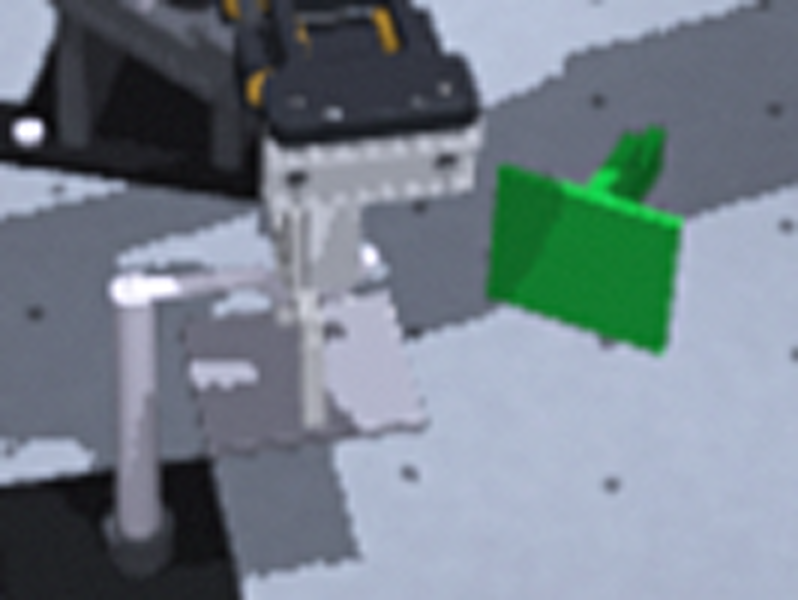

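View pics/c9.png

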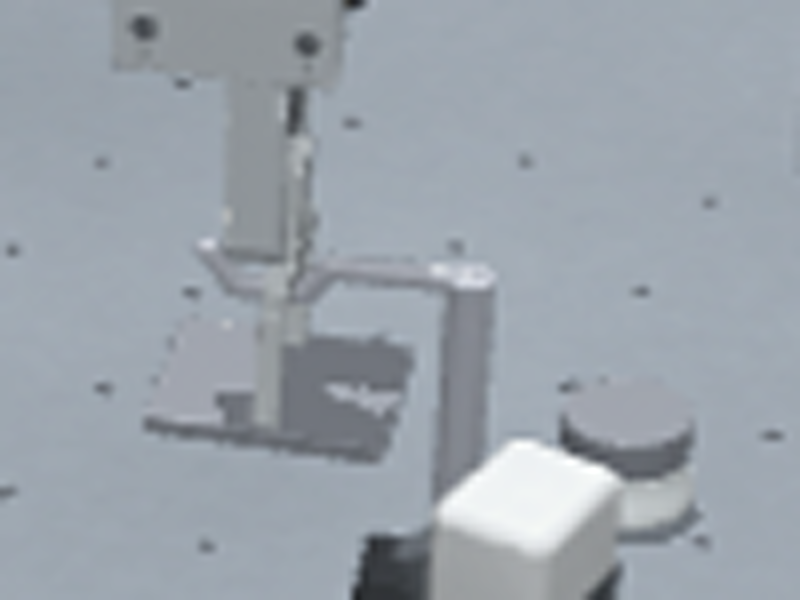

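move_arm(
  offset=[
    [-2, 0, 1.5],
    [0, 0, 1.5],
    [0, 0, 1.5],
  ],
  twist=[0, 0, 0],
)

```text
time_s: 10.25
ee_pos: [0.4459, 0.286, 0.1649]
eef_rot: [0.377, -3.114, 0.014]
force: [-2.8, -2.0, 5.3]
finger_gap: 0.0235
```

move_arm(
  offset=[
    [0, 0, 0],
    [0, 0, 0],
    [0, 0, 0],
  ],
  twist=[0, 0, 0],
  gripper=0.5,
)

```text
time_s: 10.62
ee_pos: [0.4472, 0.2865, 0.1652]
eef_rot: [0.377, -3.117, 0.012]
force: [-0.9, 0.3, 1.0]
finger_gap: 0.0467
```

move_arm(
  offset=[
    [0, 0, -10],
    [0, 0, -40],
    [0, 0, -40],
    [0, 0, 0],
  ],
  twist=[0, 0, 0, 0],
)

```text
time_s: 11.12
ee_pos: [0.4473, 0.2871, 0.2577]
eef_rot: [0.376, -3.116, 0.013]
force: [0.1, 0.0, 0.0]
finger_gap: 0.0467
```

Run:
```python
from h import *
from bench import *
s,m,p=snap('w10');goto(None,None,s)
q=cv2.resize(p[180:440,180:440],(400,400),interpolation=cv2.INTER_CUBIC)
a=cv2.resize(camera('side')[280:380,280:380],(400,400),interpolation=cv2.INTER_CUBIC)
cv2.imwrite('pics/q10.png',np.hstack([q,a]))
```

```text
t 11.12 tcp [0.4473 0.2871 0.2577] ty ang 103.78 tz [-0.002 -0.009 -1.   ] gap 0.0467 F [0.09 0.02 0.04]
```

View pics/q10.png

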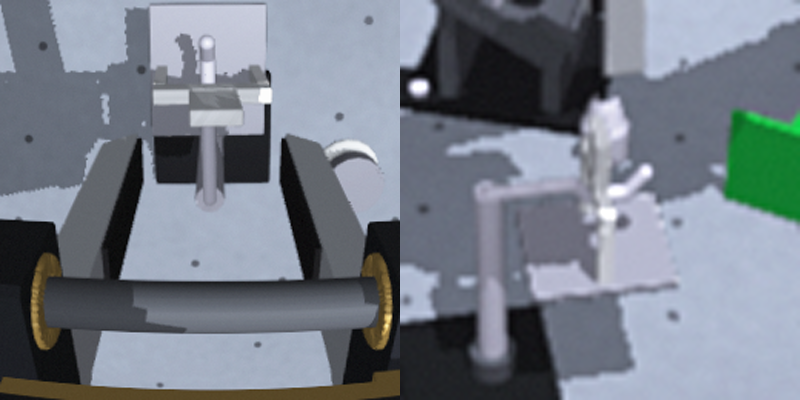

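Run:
```python
from h import *
from bench import *
np.set_printoptions(precision=4,suppress=True)
m=load('w2');sd=camera_model('side');sc=camera_model('scene')
W=lambda u,v:ray(m,(80+u/7.5,280+v/7.5),True)
print('fintop',onz(*W(250,447),.042),'corners',[onz(*W(*p),.006) for p in [(167,145),(535,280),(510,550),(157,440)]])
S=lambda u,v:ray(sc,(u,v))
print('ear',[onz(*W(*p),.006) for p in [(295,145),(405,178)]])
goto([.576,-.268,.27],-22.6)
```

```text
fintop [ 0.5734 -0.2665  0.042 ] corners [array([ 0.5279, -0.289 ,  0.006 ]), array([ 0.5605, -0.2163,  0.006 ]), array([ 0.6185, -0.2427,  0.006 ]), array([ 0.5915, -0.3185,  0.006 ])]
ear [array([ 0.53  , -0.2591,  0.006 ]), array([ 0.5382, -0.237 ,  0.006 ])]
t 11.22 tcp [0.4459 0.2863 0.2534] ty ang 103.78 tz [-0.008 -0.012 -1.   ] gap 0.0468 F [-0.09  0.41 -0.98]
offset mm [   5.8 -569.5  -11.1] q6 -1.34
twist -53.62
```

move_arm(
  offset=[
    [0, -20, -30],
    [0, -55, -15],
    [0, -55, 0],
    [0, -55, 0],
    [0, -55, 0],
    [0, -55, 0],
    [0, -55, 0],
    [0, -55, 0],
    [0, -55, 0],
    [0, -55, 0],
    [6, -50, 0],
  ],
  twist=[0, 0, 0, 0, 0, 0, 0, 0, 0, 0, 0],
  gripper=0.7,
)

```text
time_s: 12.6
ee_pos: [0.5736, -0.2758, 0.2762]
eef_rot: [0.385, -3.068, 0.002]
force: [0.5, -0.1, -0.7]
finger_gap: 0.0661
```

move_arm(
  offset=[
    [0, 0, 0],
    [0, 0, 0],
    [0, 0, 0],
    [0, 0, 0],
    [0, 0, 0],
    [0, 0, 0],
    [0, 0, 0],
    [0, 0, 0],
    [0, 0, 0],
    [0, 0, 0],
    [0, 0, 0],
    [0, 0, 0],
  ],
  twist=[10.5, 10.5, 10.5, 10.5, 10.5, 10.5, 10.5, 10.5, 10.5, 10.5, 10.5, 10.5],
)

```text
time_s: 14.1
ee_pos: [0.5644, -0.2772, 0.2385]
eef_rot: [-2.582, -1.654, 0.112]
force: [0.1, 0.8, -0.4]
finger_gap: 0.0658
```

Run:
```python
from h import *
from bench import *
s,m,p=snap('w11');goto([.576,-.268,.2],-22.6,s)
```

```text
t 14.1 tcp [ 0.5644 -0.2772  0.2385] ty ang -24.78 tz [-0.101  0.022 -0.995] gap 0.0658 F [ 0.1   0.76 -0.38]
offset mm [14.1 10.5 37.4] q6 -0.11
twist -2.18
```

View pics/w11.png

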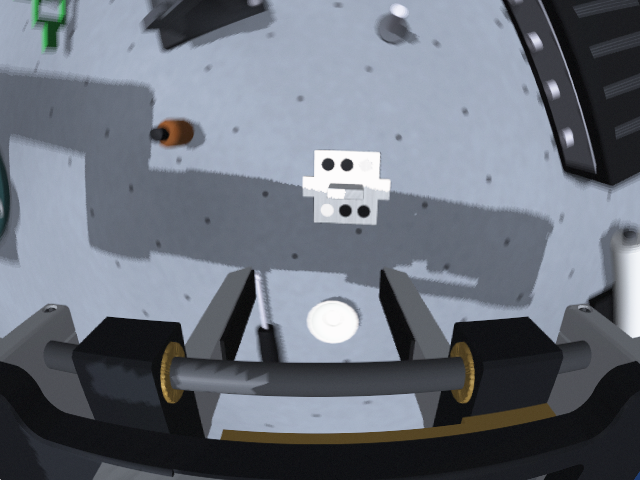

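Run:
```python
from h import *
for r in ([.377,-3.115,.014],[.376,-3.116,.013],[.385,-3.068,.002],[-2.582,-1.654,.112]):
    R=Ro.from_rotvec(r).as_matrix();print(R[:,2].round(3))
from bench import sense
s=sense();print(s['qpos'].round(3),s['qpos'][1]+s['qpos'][2]+s['qpos'][4])
cv2.imwrite('pics/w11c.png',cv2.resize(cv2.imread('pics/w11.png')[140:235,290:410],(758,600),interpolation=cv2.INTER_CUBIC))
```

```text
[-0.003 -0.009 -1.   ]
[-0.002 -0.009 -1.   ]
[-0.049 -0.007 -0.999]
[-0.101  0.022 -0.995]
[-0.53   0.342  1.036 -0.033  1.863 -0.102] 3.240264977292056
```

View pics/w11c.png

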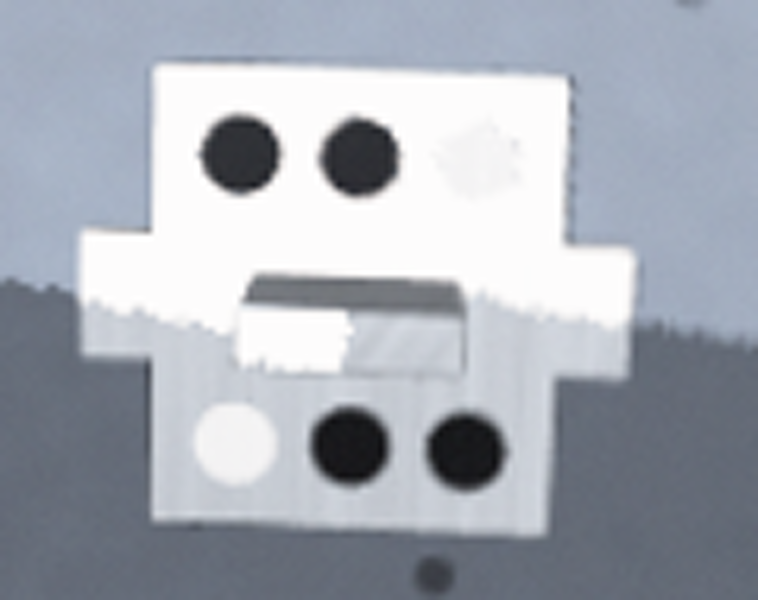

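Run:
```python
from h import *
np.set_printoptions(precision=4,suppress=True)
m=load('w11');W=lambda u,v,z:onz(*ray(m,(290+u/6.317,140+v/6.317),True),z)
print(W(350,341,.042)); a,b=W(236,336,.042),W(463,345,.042);print(np.linalg.norm(b-a),np.degrees(np.arctan2(*(b-a)[[1,0]])))
a,b=W(80,293,.006),W(632,313,.006);print((a+b)/2,np.linalg.norm(b-a),np.degrees(np.arctan2(*(b-a)[[1,0]])))
c=[W(*p,.006) for p in [(152,64),(570,76),(548,535),(152,520)]];print(np.mean(c,axis=0),[np.linalg.norm(c[i]-c[i-1]) for i in range(4)])
goto(list(((a+b)/2)[:2])+[.10],np.degrees(np.arctan2(*(b-a)[[1,0]])))
```

```text
[ 0.5764 -0.2697  0.042 ]
0.03548042048664777 -25.672826296482093
[ 0.5764 -0.2697  0.006 ] 0.09489663340822302 -25.506219091524734
[ 0.5764 -0.2698  0.006 ] [np.float64(0.07998821785189862), np.float64(0.07042300169359508), np.float64(0.08001483514929553), np.float64(0.06957955044166735)]
t 14.15 tcp [ 0.5643 -0.2772  0.2381] ty ang -25.0 tz [-0.101  0.022 -0.995] gap 0.0656 F [ 0.18 -0.02  0.57]
offset mm [ 14.9  21.7 136.3] q6 -0.1
twist 0.51
```

move_arm(
  offset=[
    [15, 10, 0],
    [0, 0, 0],
    [0, 0, 0],
    [0, 0, 0],
  ],
  twist=[0, 0, 0, 0],
)

```text
time_s: 14.65
ee_pos: [0.5801, -0.2662, 0.2328]
eef_rot: [-2.574, -1.656, 0.117]
force: [-0.3, -0.1, 0.8]
finger_gap: 0.0656
```

Run:
```python
from h import *
goto([.5764,-.2697,.1],-25.5)
```

```text
t 14.65 tcp [ 0.5801 -0.2662  0.2328] ty ang -24.56 tz [-0.107  0.025 -0.994] gap 0.0656 F [-0.27 -0.09  0.85]
offset mm [ -1.9  12.4 132.3] q6 -0.08
twist 0.94
```

Run:
```python
from h import *
goto([.5759,-.2696,.028],-25.5)
```

```text
t 14.65 tcp [ 0.5801 -0.2662  0.2328] ty ang -24.56 tz [-0.107  0.025 -0.994] gap 0.0656 F [-0.27 -0.09  0.85]
offset mm [ -0.5  19.6 203.9] q6 -0.08
twist 0.94
```

move_arm(
  offset=[
    [0, 19.6, 20],
    [0, 0, 50],
    [0, 0, 50],
    [0, 0, 20],
    [0, 0, 0],
  ],
  twist=[0.9, 0, 0, 0, 0],
  gripper=0.56,
)

```text
time_s: 15.28
ee_pos: [0.584, -0.2725, 0.0906]
eef_rot: [-2.592, -1.64, 0.113]
force: [0.2, 0.4, 0.9]
finger_gap: 0.0525
```

Run:
```python
from h import *
s,m,p=snap('w12');goto([.5759,-.2696,.028],-25.5,s)
cv2.imwrite('pics/w12c.png',p[170:470,170:470])
```

```text
t 15.28 tcp [ 0.584  -0.2725  0.0906] ty ang -25.43 tz [-0.101  0.022 -0.995] gap 0.0525 F [0.17 0.44 0.91]
offset mm [ 0.6 -2.2 63.1] q6 -0.07
twist 0.07
```

View pics/w12c.png

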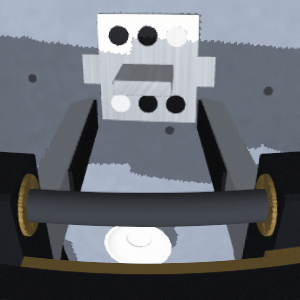

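move_arm(
  offset=[
    [0, -2, 25],
    [0, 0, 20],
    [0, 0, 12],
    [0, 0, 2],
  ],
  twist=[0, 0, 0, 0],
)

```text
time_s: 15.82
ee_pos: [0.5819, -0.2738, 0.0406]
eef_rot: [-2.605, -1.648, 0.101]
force: [0.8, 0.4, -0.7]
finger_gap: 0.053
```

Run:
```python
from h import *
goto([.5759,-.2696,.028],-25.5)
```

```text
t 15.82 tcp [ 0.5819 -0.2738  0.0406] ty ang -25.41 tz [-0.086  0.013 -0.996] gap 0.053 F [ 0.79  0.42 -0.7 ]
offset mm [ 1.5 -6.1 13.2] q6 -0.07
twist 0.09
```

move_arm(
  offset=[
    [1.5, -5, 8],
    [0, -1, 4],
    [0, 0, 0],
  ],
  twist=[0, 0, 0],
)

```text
time_s: 16.2
ee_pos: [0.5771, -0.2701, 0.031]
eef_rot: [-2.608, -1.65, 0.098]
force: [-0.0, -0.1, 0.2]
finger_gap: 0.0525
```

Run:
```python
from h import *
goto([.5759,-.2696,.028],-25.5)
```

```text
t 16.2 tcp [ 0.5771 -0.2701  0.031 ] ty ang -25.4 tz [-0.082  0.011 -0.997] gap 0.0525 F [-0.04 -0.14  0.23]
offset mm [ 0.  -1.1  3.1] q6 -0.06
twist 0.1
```

move_arm(
  offset=[
    [0, -1, 4],
    [0, 0, 1],
    [0, 0, 0],
    [0, 0, 0],
    [0, 0, 0],
  ],
  twist=[0, 0, 0, 0, 0],
  gripper=0,
  newtons=30,
)

```text
time_s: 16.82
ee_pos: [0.5762, -0.2698, 0.0268]
eef_rot: [-2.609, -1.651, 0.097]
force: [0.1, 0.0, 0.7]
finger_gap: 0.0371
```

Run:
```python
from h import *
goto(None)
```

```text
t 16.82 tcp [ 0.5762 -0.2698  0.0268] ty ang -25.4 tz [-0.081  0.011 -0.997] gap 0.0371 F [0.11 0.03 0.67]
```

move_arm(
  offset=[
    [0, 0, -15],
    [0, 0, -45],
    [0, 0, -55],
    [0, 0, -55],
    [0, 0, -15],
    [0, 0, -5],
    [0, 0, -5],
    [0, 0, -5],
    [0, 0, -5],
    [0, 0, -5],
    [0, 0, -5],
  ],
  twist=[0, 0, -10.5, -10.5, -10.5, -10.5, -10.5, -10.5, -10.5, -10.5, -10.5],
  newtons=30,
)

```text
time_s: 18.2
ee_pos: [0.5947, -0.2722, 0.2564]
eef_rot: [-0.494, -3.027, 0.007]
force: [0.9, 0.6, -0.6]
finger_gap: 0.0367
```

Run:
```python
from h import *
goto([.4369,.0289,.16],82.4)
```

```text
t 18.2 tcp [ 0.5947 -0.2722  0.2564] ty ang 71.48 tz [-0.075  0.008 -0.997] gap 0.0367 F [ 0.91  0.62 -0.6 ]
offset mm [237.8 236.9 110.2] q6 -1.76
twist -10.92
```

move_arm(
  offset=[
    [0, 0, 0],
    [26, 45, 5],
    [26, 45, 5],
    [26, 45, 5],
    [26, 45, 5],
    [26, 45, 5],
    [26, 30, 5],
  ],
  twist=[-10.5, 0, 0, 0, 0, 0, 0],
)

```text
time_s: 19.08
ee_pos: [0.4714, 0.0069, 0.2411]
eef_rot: [-0.215, -3.067, -0.003]
force: [0.3, 0.3, -1.2]
finger_gap: 0.036
```

Run:
```python
from h import *
s,m,p=snap('w13');goto([.4369,.0289,.14],82.4,s)
```

```text
t 19.07 tcp [0.4714 0.0069 0.2411] ty ang 81.98 tz [-0.066  0.007 -0.998] gap 0.036 F [ 0.31  0.28 -1.19]
offset mm [ 30.4  17.2 103.3] q6 -1.54
twist -0.42
```

View pics/w13.png

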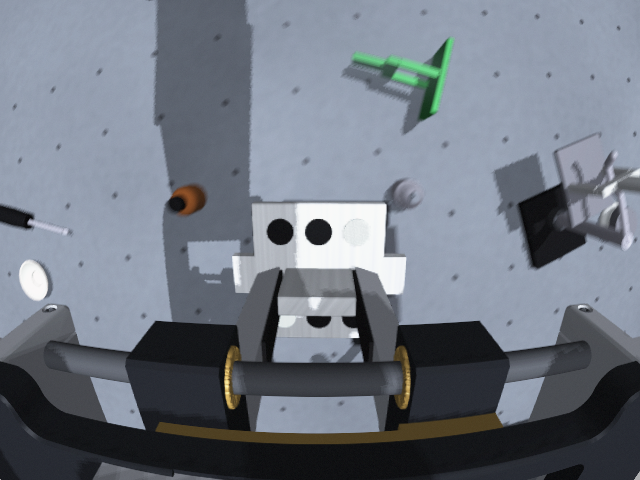

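move_arm(
  offset=[
    [15, 9, 30],
    [15, 8, 40],
    [0, 0, 30],
    [0, 0, 0],
  ],
  twist=[0, 0, 0, 0],
)

```text
time_s: 19.62
ee_pos: [0.4345, 0.0341, 0.1461]
eef_rot: [-0.204, -3.074, -0.008]
force: [0.8, -0.4, -2.2]
finger_gap: 0.0367
```

Run:
```python
from h import *
from bench import *
s,m,p=snap('w14');goto([.4369,.0289,.14],82.4,s)
p=camera('side');cv2.imwrite('pics/s14.png',cv2.resize(p[220:340,260:420],(800,600),interpolation=cv2.INTER_CUBIC))
```

```text
t 19.62 tcp [0.4345 0.0341 0.1461] ty ang 82.39 tz [-0.06   0.009 -0.998] gap 0.0367 F [ 0.77 -0.39 -2.22]
offset mm [-3.5 -4.9  5.9] q6 -1.49
twist -0.01
```

View pics/s14.png

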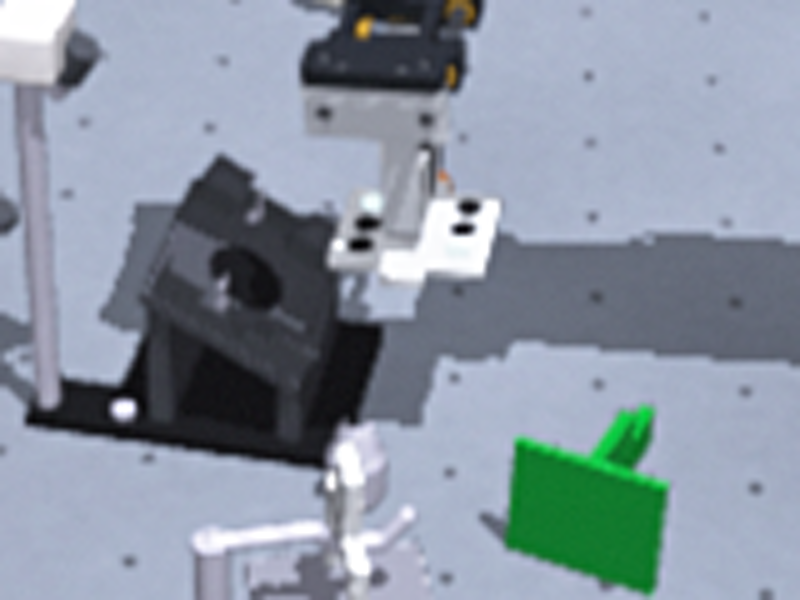

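View pics/w14.png

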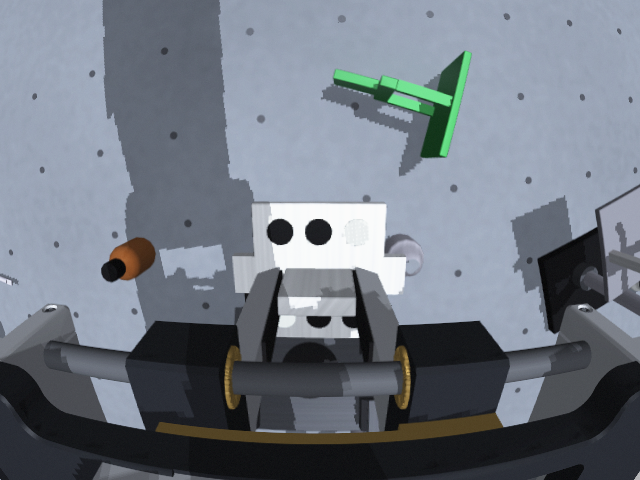

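Run:
```python
from h import *
goto([.4439,.0280,.095],82.4)
```

```text
t 19.73 tcp [0.4367 0.0339 0.149 ] ty ang 82.37 tz [-0.054  0.009 -0.999] gap 0.0362 F [ 0.36  0.96 -0.18]
offset mm [-10.8  -5.   53.4] q6 -1.49
twist -0.03
```

move_arm(
  offset=[
    [-8, -5, 20],
    [-3, 0, 20],
    [0, 0, 10],
    [0, 0, 0],
  ],
  twist=[0, 0, 0, 0],
)

```text
time_s: 20.23
ee_pos: [0.4512, 0.0264, 0.1059]
eef_rot: [-0.208, -3.096, -0.008]
force: [0.5, -0.8, -1.0]
finger_gap: 0.036
```

Run:
```python
from h import *
from bench import *
s,m,p=snap('w15');goto([.4439,.0280,.087],82.4,s)
cv2.imwrite('pics/w15c.png',cv2.resize(p[180:460,180:460],(600,600),interpolation=cv2.INTER_CUBIC))
p=camera('side');cv2.imwrite('pics/s15.png',cv2.resize(p[220:340,260:420],(800,600),interpolation=cv2.INTER_CUBIC))
```

```text
t 20.23 tcp [0.4512 0.0264 0.1059] ty ang 82.3 tz [-0.039  0.008 -0.999] gap 0.036 F [ 0.52 -0.76 -0.98]
offset mm [ 6.7  0.5 19.2] q6 -1.51
twist -0.1
```

View pics/s15.png

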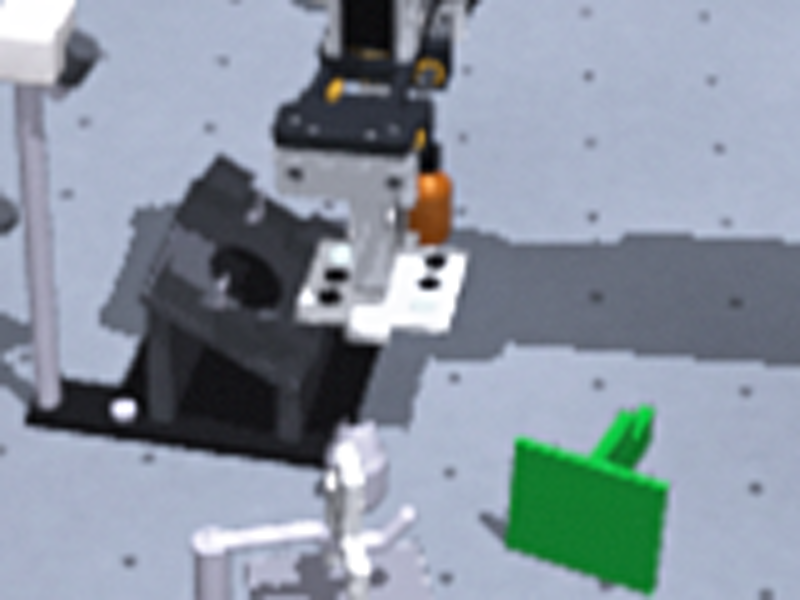

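View pics/w15c.png

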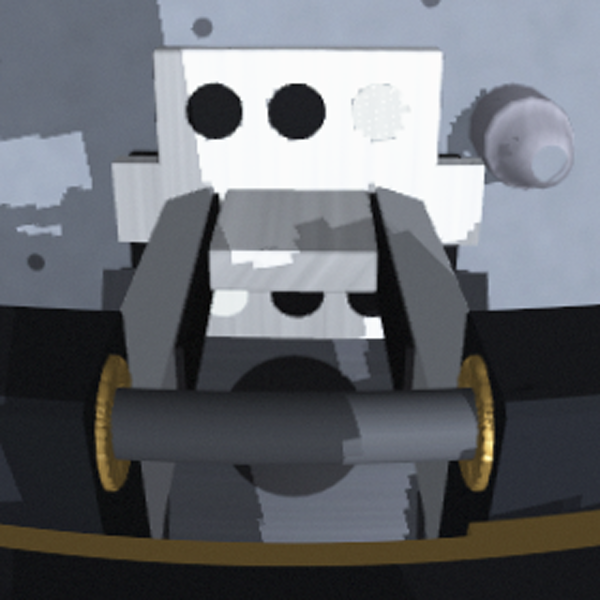

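move_arm(
  offset=[
    [6, 0, 8],
    [0, 0, 8],
    [0, 0, 5],
    [0, 0, 5],
  ],
  twist=[0, 0, 0, 0],
  newtons=6,
)

```text
time_s: 20.82
ee_pos: [0.4449, 0.0278, 0.0815]
eef_rot: [-0.208, -3.1, -0.008]
force: [-1.9, 0.5, 1.8]
finger_gap: 0.036
```

Run:
```python
from h import *
from bench import *
goto([.4439,.0280,.070],82.4)
p=camera('side');cv2.imwrite('pics/s16.png',cv2.resize(p[220:340,260:420],(800,600),interpolation=cv2.INTER_CUBIC))
```

```text
t 20.82 tcp [0.4449 0.0278 0.0815] ty ang 82.33 tz [-0.034  0.008 -0.999] gap 0.036 F [-1.93  0.52  1.75]
offset mm [ 0.6  0.  11.5] q6 -1.51
twist -0.07
```

View pics/s16.png

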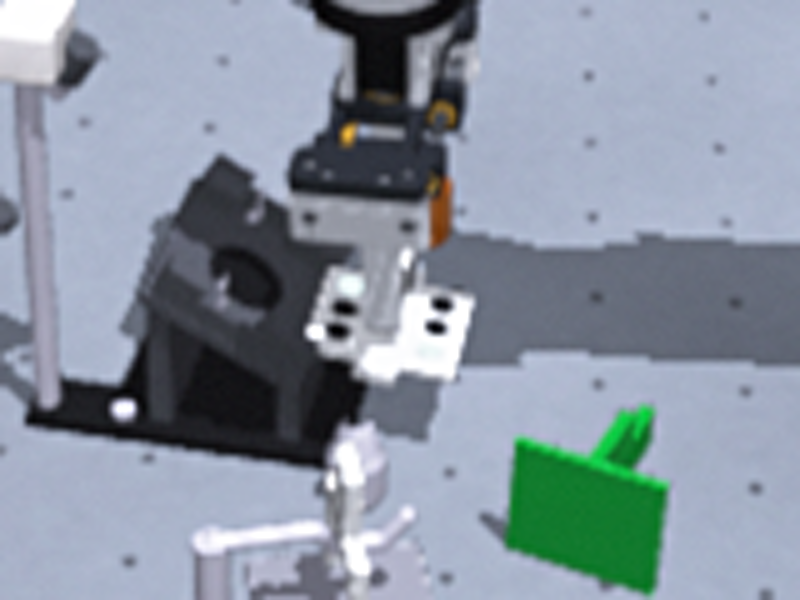

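move_arm(
  offset=[
    [0, 0, 5],
    [0, 0, 5],
    [0, 0, 5],
    [0, 0, 0],
  ],
  twist=[0, 0, 0, 0],
)

```text
time_s: 21.38
ee_pos: [0.4436, 0.028, 0.0643]
eef_rot: [-0.208, -3.098, -0.008]
force: [-0.5, -0.1, -1.4]
finger_gap: 0.0358
```

Run:
```python
from h import *
from bench import *
goto([.4439,.0280,.065],82.4)
p=camera('side');cv2.imwrite('pics/s17.png',cv2.resize(p[220:340,260:420],(800,600),interpolation=cv2.INTER_CUBIC))
```

```text
t 21.38 tcp [0.4436 0.028  0.0643] ty ang 82.32 tz [-0.036  0.008 -0.999] gap 0.0358 F [-0.55 -0.09 -1.41]
offset mm [-0.3  0.  -0.7] q6 -1.51
twist -0.08
```

View pics/s17.png

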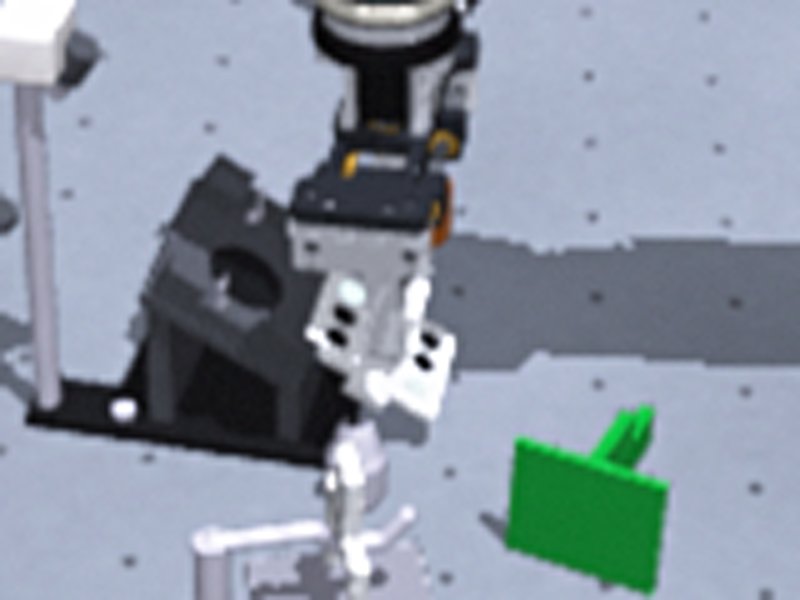

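move_arm(
  offset=[
    [0, 0, 0],
    [3, 0, -15],
    [5, 0, -40],
    [0, 0, -30],
    [0, 0, 0],
  ],
  twist=[0, 0, 0, 0, 0],
  newtons=30,
)

```text
time_s: 22.05
ee_pos: [0.4395, 0.0282, 0.1549]
eef_rot: [-0.208, -3.102, -0.008]
force: [-0.2, -0.7, -1.0]
finger_gap: 0.0357
```

Run:
```python
from h import *
from bench import *
s,m,p=snap('w18');goto(None,82.4,s)
cv2.imwrite('pics/w18c.png',cv2.resize(p[180:400,210:430],(600,600),interpolation=cv2.INTER_CUBIC))
p=camera('side');cv2.imwrite('pics/s18.png',cv2.resize(p[200:320,260:420],(800,600),interpolation=cv2.INTER_CUBIC))
p=camera('scene');cv2.imwrite('pics/c18.png',cv2.resize(p[190:310,230:390],(800,600),interpolation=cv2.INTER_CUBIC))
goto(None,82.4)
```

```text
t 22.05 tcp [0.4395 0.0282 0.1549] ty ang 82.32 tz [-0.032  0.007 -0.999] gap 0.0357 F [-0.23 -0.74 -0.95]
twist -0.08
t 22.2 tcp [0.4369 0.0284 0.1506] ty ang 82.32 tz [-0.041  0.008 -0.999] gap 0.0357 F [-0.35  0.17 -1.98]
twist -0.08
```

View pics/s18.png

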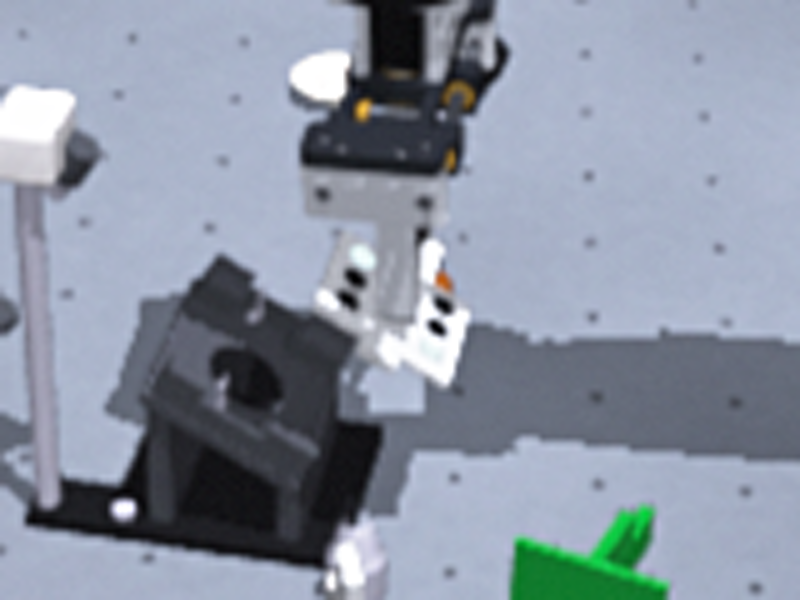

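View pics/w18c.png

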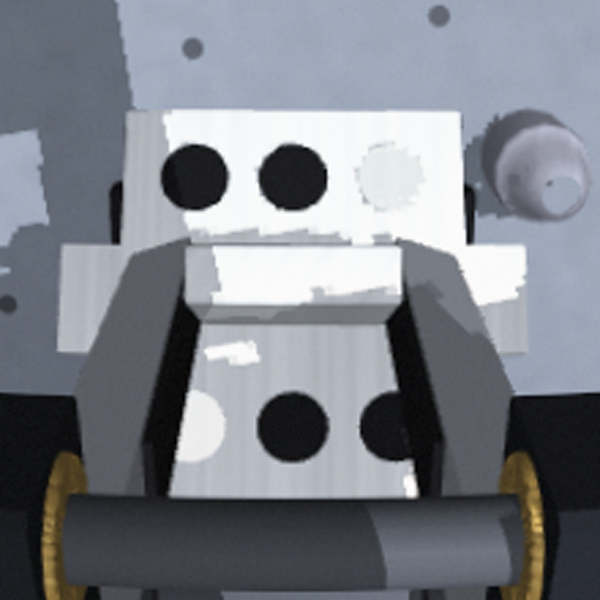

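View pics/c18.png

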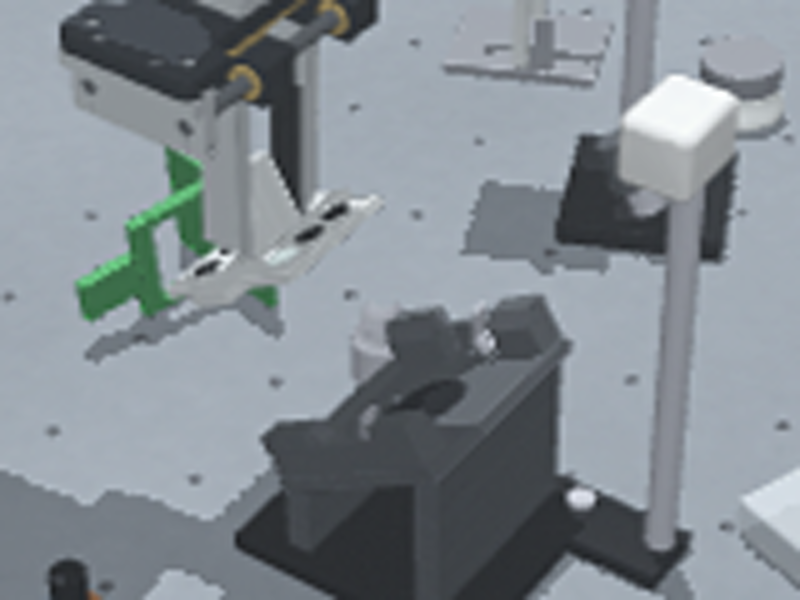

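```bash
cat > pnp.py <<'E'
from h import *
def pnp(m,pts,px):
    n=[]
    for uv in px:
        x=(uv[0]-m['cx'])/m['fx'];y=(uv[1]-m['cy'])/m['fy'];r=np.hypot(x,y);k=np.tan(r)/r;n.append((x*k,y*k))
    ok,rv,tv=cv2.solvePnP(np.array(pts,float),np.array(n,float),np.eye(3),None)
    pr,_=cv2.projectPoints(np.array(pts,float),rv,tv,np.eye(3),None)
    err=(pr[:,0]-np.array(n))*m['fx']
    Rc=np.array(m['R']);Rw=Rc.T@cv2.Rodrigues(rv)[0];t=Rc.T@(tv[:,0]-np.array(m['t']))
    return Rw,t,err
SEAT=np.array([.5212,.0177,.075]);a=np.radians(-7.6)
U=np.array([np.cos(a),np.sin(a),0]);V=np.array([-U[1],U[0],0]);Z=np.array([0,0,1.])
N=-.5*U+.866*Z;X=.866*U+.5*Z
def report(Rw,t):
    z=Rw[:,2];d=t-SEAT
    print('pitch(about v) deg',np.degrees(np.arctan2(-z@U,z@Z)).round(2),'roll',np.degrees(np.arcsin(z@V)).round(2),'yaw err',np.degrees(np.arctan2(Rw[:,1]@U,Rw[:,1]@V)).round(2),'pos seat xyz mm',(1000*np.array([d@X,d@V,d@N])).round(1),'world',t.round(4))
E
python3 - <<'E'
from pnp import *
m=load('w18');px=[(125,110),(465,110),(62,245),(58,352),(526,245),(526,352),(183,243),(402,243)]
pts=np.array([(-40,-35,6),(-40,35,6),(-11,-47,6),(11,-47,6),(-11,47,6),(11,47,6),(-5,-18,42),(-5,18,42)])/1000
px=[(210+u*220/600,180+v*220/600) for u,v in px]
Rw,t,e=pnp(m,pts,px);print(e.round(1));report(Rw,t)
Rw,t,e=pnp(m,pts[:6],px[:6]);print(e.round(1));report(Rw,t)
E
```

```text
[[ 0.6 -0.5]
 [-1.4 -0.3]
 [ 0.2 -0.2]
 [-0.1  0.1]
 [-0.5  0.1]
 [ 1.1  0.6]
 [ 0.  -0. ]
 [-0.1  0.2]]
pitch(about v) deg 29.74 roll -0.41 yaw err 0.07 pos seat xyz mm [-35.9  -0.4  87.3] world [0.4471 0.0272 0.1327]
[[ 0.4 -0.6]
 [-1.2 -0.6]
 [ 0.2 -0.1]
 [ 0.2  0.2]
 [-0.5  0.3]
 [ 0.9  0.8]]
pitch(about v) deg 28.5 roll -0.61 yaw err 0.01 pos seat xyz mm [-36.   -0.4  87. ] world [0.4472 0.0272 0.1323]
```

Run:
```python
from h import *
goto([.4963,.0210,.128],82.4)
```

```text
t 22.2 tcp [0.4369 0.0284 0.1506] ty ang 82.32 tz [-0.041  0.008 -0.999] gap 0.0357 F [-0.35  0.17 -1.98]
offset mm [-60.8   0.6  20.1] q6 -1.51
twist -0.08
```

move_arm(
  offset=[
    [-20, 0, 0],
    [-20, 0, 0],
    [-15, 0, 0],
    [-5, 0, 8],
    [0, 0, 8],
    [0, 0, 0],
  ],
  twist=[0, 0, 0, 0, 0, 0],
)

```text
time_s: 22.95
ee_pos: [0.4917, 0.0208, 0.1226]
eef_rot: [-0.206, -3.077, -0.008]
force: [-0.1, 0.8, -0.9]
finger_gap: 0.0359
```

Run:
```python
from h import *
from bench import *
s,m,p=snap('w19');goto([.4963,.0210,.128],82.4,s)
cv2.imwrite('pics/w19c.png',cv2.resize(p[180:400,210:430],(600,600),interpolation=cv2.INTER_CUBIC))
```

```text
t 22.95 tcp [0.4917 0.0208 0.1226] ty ang 82.33 tz [-0.057  0.009 -0.998] gap 0.0359 F [-0.09  0.76 -0.91]
offset mm [-4.2  0.8 -5.6] q6 -1.51
twist -0.07
```

View pics/w19c.png

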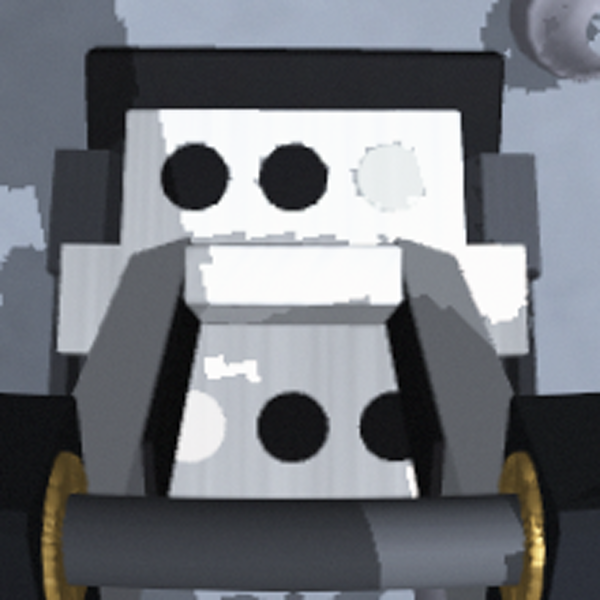

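Run:
```python
from pnp import *
m=load('w19');f=lambda u,v:(210+u*220/600,180+v*220/600)
px=[(125,110),(465,110),(62,245),(58,352),(526,245),(526,352),(183,243),(402,243)]
pts=np.array([(-40,-35,6),(-40,35,6),(-11,-47,6),(11,-47,6),(-11,47,6),(11,47,6),(-5,-18,42),(-5,18,42)])/1000
Rw,t,e=pnp(m,pts,[f(*p) for p in px]);report(Rw,t)
for p,sx,sy,sz in [((537,155),-45,54.5,22),((55,150),-45,-54.5,22),((540,275),-17,54.5,22),((503,55),None,60,0),((87,48),None,-60,0)]:
    h=.01 if sx is None else .075+sx*.0005+sz*.000866
    P=onz(*ray(m,f(*p),True),h);d=P-SEAT
    print(p,P.round(4),'u,v mm',(d@U*1000).round(1),(d@V*1000).round(1),'expected u', None if sx is None else round(sx*.866-sz*.5,1),'v',sy)
```

```text
pitch(about v) deg 28.33 roll -0.35 yaw err 0.07 pos seat xyz mm [-6.9 -0.8 33.1] world [0.4987 0.0199 0.1002]
(537, 155) [0.4817 0.0785 0.0716] u,v mm -47.2 55.0 expected u -50.0 v 54.5
(55, 150) [ 0.4658 -0.0305  0.0716] u,v mm -48.5 -55.1 expected u -50.0 v -54.5
(540, 275) [0.5054 0.0741 0.0856] u,v mm -23.1 53.9 expected u -25.7 v 54.5
(503, 55) [0.4672 0.0847 0.01  ] u,v mm -62.4 59.3 expected u None v 60
(87, 48) [ 0.4494 -0.0326  0.01  ] u,v mm -64.5 -59.3 expected u None v -60
```

move_arm(
  offset=[
    [-7, 0.5, 0],
    [-6, 0, 3],
    [0, 0, 2],
  ],
  twist=[0, 0, 0],
  newtons=40,
)

```text
time_s: 23.38
ee_pos: [0.5058, 0.0196, 0.1183]
eef_rot: [-0.206, -3.081, -0.008]
force: [1.0, 0.3, -0.8]
finger_gap: 0.0356
```

Run:
```python
from h import *
from bench import *
s,m,p=snap('w20');goto(None,82.4,s)
cv2.imwrite('pics/w20c.png',cv2.resize(p[180:400,210:430],(600,600),interpolation=cv2.INTER_CUBIC))
```

```text
t 23.38 tcp [0.5058 0.0196 0.1183] ty ang 82.34 tz [-0.053  0.009 -0.999] gap 0.0356 F [ 0.98  0.31 -0.78]
twist -0.06
```

View pics/w20c.png

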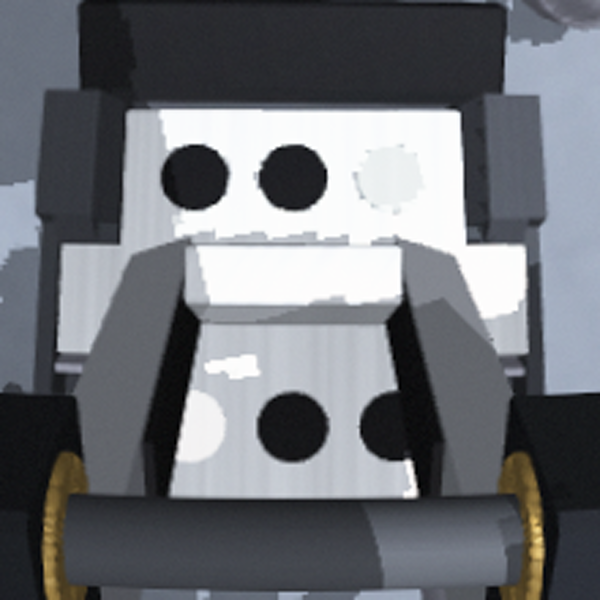

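Run:
```python
from pnp import *
m=load('w20');f=lambda u,v:(210+u*220/600,180+v*220/600)
px=[(125,110),(463,110),(62,245),(58,352),(526,245),(527,352),(183,243),(402,243)]
pts=np.array([(-40,-35,6),(-40,35,6),(-11,-47,6),(11,-47,6),(-11,47,6),(11,47,6),(-5,-18,42),(-5,18,42)])/1000
Rw,t,e=pnp(m,pts,[f(*p) for p in px]);report(Rw,t)
for p,sx,sy,sz in [((543,96),-45,54.5,22),((45,90),-45,-54.5,22),((546,220),-17,54.5,22),((37,217),-17,-54.5,22)]:
    h=.01 if sx is None else .075+sx*.0005+sz*.000866
    P=onz(*ray(m,f(*p),True),h);d=P-SEAT
    print(p,P.round(4),'u,v mm',(d@U*1000).round(1),(d@V*1000).round(1),'expected u', None if sx is None else round(sx*.866-sz*.5,1),'v',sy)
```

```text
pitch(about v) deg 28.6 roll -0.33 yaw err 0.02 pos seat xyz mm [ 3.3 -0.2 22.3] world [0.513  0.0186 0.0959]
(543, 96) [0.4817 0.0788 0.0716] u,v mm -47.3 55.3 expected u -50.0 v 54.5
(45, 90) [ 0.4656 -0.0304  0.0716] u,v mm -48.7 -55.0 expected u -50.0 v -54.5
(546, 220) [0.5057 0.0741 0.0856] u,v mm -22.8 53.9 expected u -25.7 v 54.5
(37, 217) [ 0.4905 -0.0335  0.0856] u,v mm -23.6 -54.8 expected u -25.7 v -54.5
```

move_arm(
  offset=[
    [1.5, 0, 1],
    [-2.2, 0, 3.3],
    [-2.2, 0, 3.3],
    [0, 0, 0],
  ],
  twist=[0, 0, 0, 0],
)

```text
time_s: 23.92
ee_pos: [0.5076, 0.0194, 0.1097]
eef_rot: [-0.206, -3.079, -0.008]
force: [-1.3, -1.0, -1.3]
finger_gap: 0.0352
```

```bash
cat > est.py <<'E'
from pnp import *
from bench import sense
s=sense();d=s['ee_pos']-np.array([.5058,.0196,.1183]);F=s['force']
print('plate est seat xyz',(np.array([1.3+1000*d@X,-.3+1000*d@V,23.4+1000*d@N])).round(1),'F seat',(F@X).round(1),(F@V).round(1),(F@N).round(1))
goto(None,82.4,s)
E
python3 est.py
```

```text
plate est seat xyz [-1.4 -0.3 15.1] F seat -1.6 -1.2 -0.5
t 23.93 tcp [0.5076 0.0194 0.1097] ty ang 82.33 tz [-0.055  0.009 -0.998] gap 0.0352 F [-1.28 -1.   -1.28]
twist -0.07
```

move_arm(
  offset=[
    [-2.8, 0, 3],
    [-2.3, 0, 3.3],
    [-2.3, 0, 3.3],
  ],
  twist=[0, 0, 0],
)

```text
time_s: 24.3
ee_pos: [0.513, 0.0188, 0.1007]
eef_rot: [-0.206, -3.076, -0.009]
force: [-3.8, -0.2, 2.1]
finger_gap: 0.0357
```

```bash
python3 est.py
```

```text
plate est seat xyz [-1.3 -0.1  4.5] F seat -2.2 -0.7 3.7
t 24.3 tcp [0.513  0.0188 0.1007] ty ang 82.32 tz [-0.058  0.01  -0.998] gap 0.0357 F [-3.84 -0.24  2.11]
twist -0.08
```

move_arm(
  offset=[
    [-2.3, 0, 3.5],
    [-2.3, 0, 3.5],
    [-2.3, 0, 3.5],
  ],
  twist=[0, 0, 0],
  newtons=55,
)

```text
time_s: 24.68
ee_pos: [0.5147, 0.0188, 0.0973]
eef_rot: [-0.205, -3.065, -0.009]
force: [-15.7, 1.6, 21.1]
finger_gap: 0.0356
```

```bash
python3 est.py
```

```text
plate est seat xyz [-1.4  0.1  0.8] F seat -3.1 -0.5 26.1
t 24.68 tcp [0.5147 0.0188 0.0973] ty ang 82.36 tz [-0.069  0.01  -0.998] gap 0.0356 F [-15.66   1.61  21.08]
twist -0.04
```

Run:
```python
from pnp import *
from bench import *
s,m,p=snap('w21')
cv2.imwrite('pics/w21c.png',cv2.resize(p[180:400,210:430],(600,600),interpolation=cv2.INTER_CUBIC))
a=cv2.resize(camera('side')[220:320,270:370],(400,400),interpolation=cv2.INTER_CUBIC)
b=cv2.resize(camera('scene')[240:320,270:350],(400,400),interpolation=cv2.INTER_CUBIC)
cv2.imwrite('pics/q21.png',np.hstack([a,b]))
```

```text
(no output)
```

View pics/w21c.png

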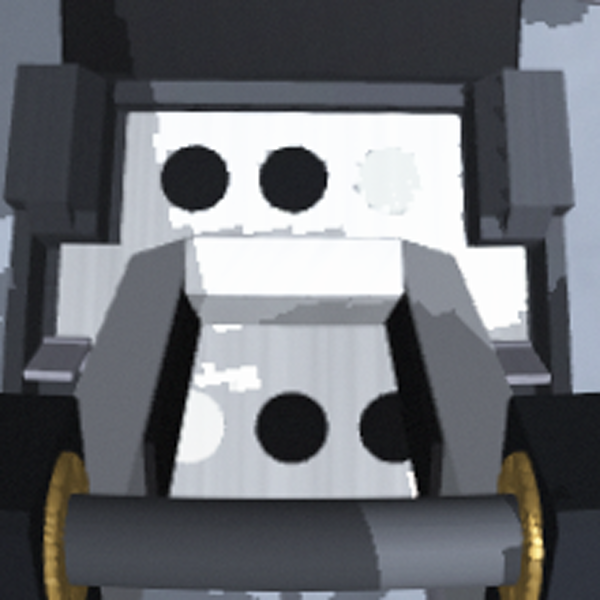

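View pics/q21.png

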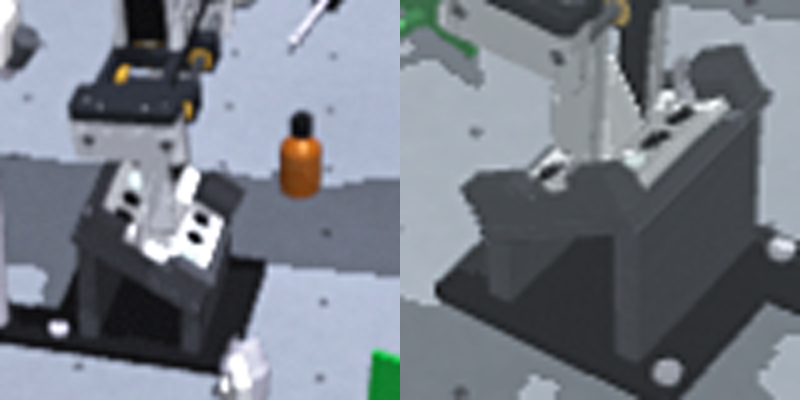

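```bash
python3 - <<'E'
from pnp import *
m=load('w21');f=lambda u,v:(210+u*220/600,180+v*220/600)
px=[(127,112),(461,114),(62,245),(526,246),(187,238),(402,239),(186,296),(402,296)]
pts=np.array([(-40,-35,6),(-40,35,6),(-11,-47,6),(-11,47,6),(-5,-18,42),(-5,18,42),(5,-18,42),(5,18,42)])/1000
Rw,t,e=pnp(m,pts,[f(*p) for p in px]);print(e.round(1).tolist());report(Rw,t)
for p,sx,sy,sz in [((568,70),-45,54.5,22),((20,65),-45,-54.5,22),((572,210),-17,54.5,22),((8,208),-17,-54.5,22)]:
    h=.01 if sx is None else .075+sx*.0005+sz*.000866
    P=onz(*ray(m,f(*p),True),h);d=P-SEAT
    print(p,P.round(4),'u,v mm',(d@U*1000).round(1),(d@V*1000).round(1),'expected u', None if sx is None else round(sx*.866-sz*.5,1),'v',sy)
E
python3 est.py
```

```text
[[0.5, -0.1], [-0.3, -0.4], [0.7, 0.2], [-0.8, 0.4], [-0.5, -0.3], [0.4, -0.5], [-0.8, 0.2], [0.9, 0.5]]
pitch(about v) deg 29.58 roll 0.02 yaw err 0.22 pos seat xyz mm [ 0.4  0.3 -0.9] world [0.5221 0.0179 0.0744]
(568, 70) [0.4813 0.0789 0.0716] u,v mm -47.6 55.4 expected u -50.0 v 54.5
(20, 65) [ 0.4657 -0.0299  0.0716] u,v mm -48.7 -54.6 expected u -50.0 v -54.5
(572, 210) [0.5062 0.0739 0.0856] u,v mm -22.4 53.8 expected u -25.7 v 54.5
(8, 208) [ 0.4913 -0.0334  0.0856] u,v mm -22.8 -54.6 expected u -25.7 v -54.5
plate est seat xyz [-1.4  0.1  0.7] F seat -3.2 -0.7 24.6
t 24.82 tcp [0.5148 0.0188 0.0973] ty ang 82.36 tz [-0.068  0.01  -0.998] gap 0.0354 F [-15.     1.29  19.67]
twist -0.04
```

move_arm(
  offset=[
    [0, 0, 0],
    [0, 0, 0],
    [0, 0, 0],
  ],
  twist=[0, 0, 0],
  gripper=0.46,
)

```text
time_s: 25.2
ee_pos: [0.5171, 0.0186, 0.0977]
eef_rot: [-0.204, -3.072, -0.009]
force: [-0.3, 0.5, 1.1]
finger_gap: 0.0432
```

```bash
python3 est.py
```

```text
plate est seat xyz [ 0.9  0.2 -0.1] F seat 0.2 0.5 1.1
t 25.2 tcp [0.5171 0.0186 0.0977] ty ang 82.38 tz [-0.062  0.01  -0.998] gap 0.0432 F [-0.3   0.52  1.11]
twist -0.02
```

Free. Withdraw upward and back along the normal.

move_arm(
  offset=[
    [3, 0, -8],
    [10, 0, -20],
    [20, 0, -35],
    [25, 0, -40],
    [25, 0, -30],
    [0, 0, 0],
  ],
  twist=[0, 0, 0, 0, 0, 0],
)

```text
time_s: 25.95
ee_pos: [0.4424, 0.028, 0.2394]
eef_rot: [-0.205, -3.073, -0.008]
force: [-0.3, -0.5, -0.7]
finger_gap: 0.0434
```

Run:
```python
from pnp import *
from bench import *
s,m,p=snap('w22');goto(None,None,s)
a=cv2.resize(camera('side')[230:400,250:400],(353,400),interpolation=cv2.INTER_CUBIC)
b=cv2.resize(camera('scene')[180:330,260:400],(373,400),interpolation=cv2.INTER_CUBIC)
cv2.imwrite('pics/q22.png',np.hstack([a,b]))
```

```text
t 25.95 tcp [0.4424 0.028  0.2394] ty ang 82.35 tz [-0.061  0.009 -0.998] gap 0.0434 F [-0.35 -0.48 -0.71]
```

View pics/w22.png

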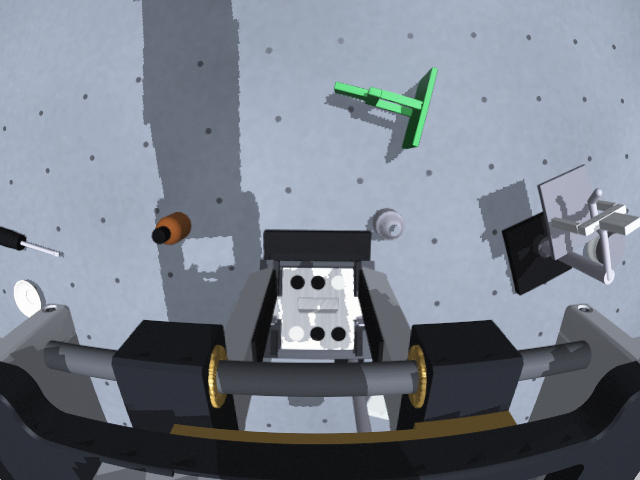

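View pics/q22.png

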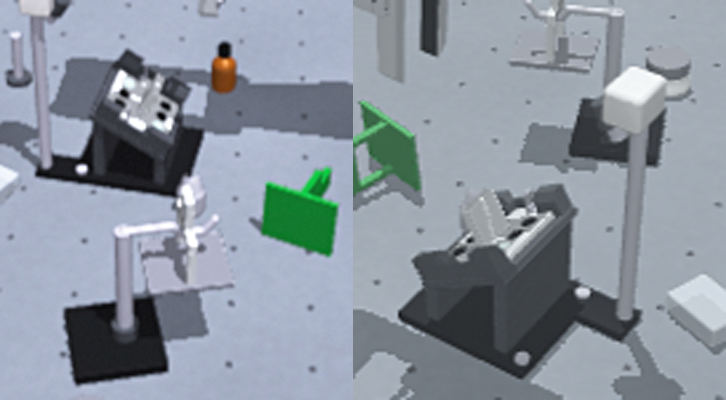

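Run:
```python
import cv2
p=cv2.imread('pics/w22.png');cv2.imwrite('pics/w22c.png',cv2.resize(p[250:370,250:380],(650,600),interpolation=cv2.INTER_CUBIC))
```

```text
(no output)
```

View pics/w22c.png

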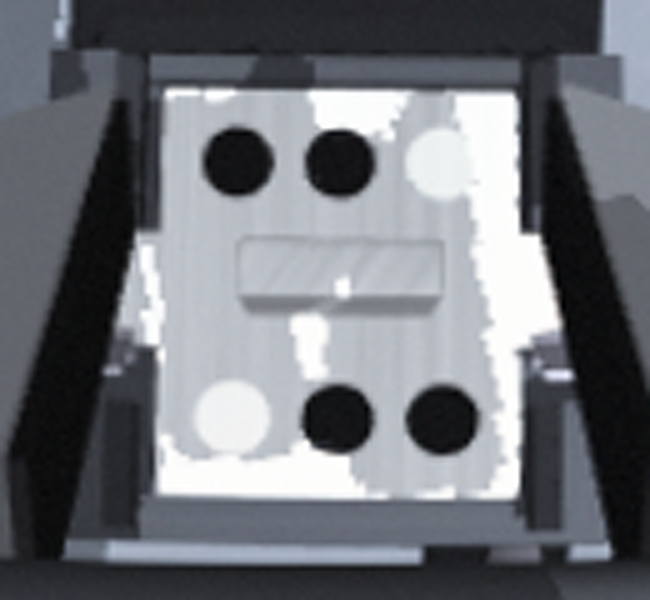

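Run:
```python
from pnp import *
from bench import *
m=load('w22');f=lambda u,v:(250+u/5,250+v/5)
px=[(162,90),(524,92),(519,498),(157,494),(238,238),(443,240),(440,300),(238,297)]
pts=np.array([(-40,-35,6),(-40,35,6),(40,35,6),(40,-35,6),(-5,-18,42),(-5,18,42),(5,18,42),(5,-18,42)])/1000
Rw,t,e=pnp(m,pts,[f(*p) for p in px]);print(e.round(1).tolist());report(Rw,t)
# seat reference: seat top edge corners x=45,z=0?, lip / cheek low end
for p,sx,sz in [((620,58),-45,22),((52,50),-45,22)]:
    h=.075+sx*.0005+sz*.000866;P=onz(*ray(m,f(*p),True),h);d=P-SEAT;print((d@U*1000).round(1),(d@V*1000).round(1),'exp -50')
goto(None)
```

```text
[[0.9, -0.3], [-1.0, 0.0], [0.5, 0.0], [-0.4, -0.0], [-0.2, 0.4], [-0.0, 0.4], [0.6, -0.3], [-0.4, -0.2]]
pitch(about v) deg 29.99 roll -0.4 yaw err 0.43 pos seat xyz mm [ 0.3  0.5 -1.7] world [0.5224 0.0181 0.0737]
-46.8 54.0 exp -50
-48.5 -54.6 exp -50
t 26.1 tcp [0.4415 0.0278 0.2347] ty ang 82.33 tz [-0.07   0.01  -0.997] gap 0.0434 F [0.56 0.01 0.12]
```

Run:
```python
from bench import *
print(sign_off())
```

```text
the job is handed in; nothing more can be done
None
```

I hung the dust cover in the hook's dip and seated the specimen plate fully home in the cradle, then handed the job in at about 26 s of the 64 s allowed. The sign-off reports no verdict.

- **Cover:** I gripped it by the tab, lifted it off the seat and set it down on open table to level it. I then passed the window over the prong and lowered the crossbar into the dip. Contact came at the predicted height, to within 1 mm. After release, the pictures showed the cover centred and hanging level. I judged the level by eye, without measuring the angle.
- **Plate:** I gripped it by the fin, pivoted it to 30° against the cradle's lip and pushed it along the seat's normal past both clips with about 25 N.
- **Plate position:** The last wrist picture put the plate at 30.0° pitch. It was within about 2 mm of home along and across the seat, and about 0.5 mm off in height after correcting for the measured seat position. The clip noses stood over the ears.
- **Disagreement:** My first seat position and the later view of the cheeks differed by 1.5 to 3 mm in the uphill direction. I worked from the later view. Without that correction the last height reads −1.7 mm, still within the 2 mm limit.
- **Tool drift:** The tool tilted by up to 6° during the moves, and I allowed for it in the offsets.
- **End state:** The gripper was clear with no measurable force. In the last pictures the bystanders in view stood where they had been; I did not measure their positions.

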